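Build up a dowel-located filter test cell

ROBOT

A 6-joint arm with a two-finger parallel gripper is mounted at the origin on the work surface; the furniture and walls round the work are solid. World frame = base frame: x ahead of the robot, y to its left, z up, the work surface at z = 0. Lengths are in m, angles in rad, forces in N, time in s.
With the tool pointing down it reaches from about 0.3 to 0.875 m from the base axis. Payload 6.4 kg.
Tool frame: the origin (TCP) lies between the finger pads; the fingertips stand 8 mm ahead of it and the grasp point (between the pads) lies 11 mm behind it (ctrl.finger_overhang is the distance from the TCP to the fingertips, in m); z points along the fingers, y is the line along which they close (so a half turn about z gives the same grasp; the last joint's range is limited). The gripper opens to 85 mm and grips with 20 to 120 N. Pads are 22 mm wide; open, the fingers measure 114 mm over their backs; the gripper's body (76 mm by 85 mm) begins 54 mm behind the grasp point. The pads swing forward as they close: fully open they stand 13 mm farther back than shut.
Start: joints at [0.977, 0.181, 1.607, -0, 1.354, -0.206], TCP at [0.217, 0.532, 0.239] pointing down, gripper open.
Joint ranges: [-2.99, 2.99], [-0.89, 2.07], [0.3, 2.58], [-1.14, 4.28], [0, 2.63], [-3.12, 3.12]. Speed limits (rad/s): [2.57, 2.57, 3.01, 3.14, 3.14, 3.14].

INTERFACE

Orientations are given as a unit quaternion [w, x, y, z].
In Python, from bench import ctrl, camera gives the robot as it stands.
- The arm moves only by the shell command python3 -m pendant 'ROWS' [OPENING]. ROWS is JSON, a list of rows, each a list of 6 numbers: the shift along the world's x, y, z normalised to -1 to 1, where 1 is 200 mm, then the turn, a rotation vector about the world's x, y, z normalised to -1 to 1, where 1 is pi/2 rad. In form: [[dx, dy, dz, rx, ry, rz], ...]. A call has exactly 10 rows; each row shifts and turns the commanded pose from where the row before left it; what a row does not reach is not made up. A row lasts 1/8 s, in which the tool goes at most 62.5 mm and 10.7 degrees, less where a joint would pass 70% of its speed; a pose out of reach is approached as far as the arm can. A call with a number of a shift or a turn outside -1 to 1 is refused whole. A call with a gripper value outside its range is refused whole. OPENING is the opening, from -1 (shut) to 1 (fully open), set as the call begins (- or left out, the last holds). The fingers move at their own pace and stop on an object; the grip force is fixed at half the most. Time passes only in rows, so rows that do not move let the fingers close, or fill a call up. It gives the time, the measured TCP pose, the force, the opening and the grip force at its end, in the units of the state.
- ctrl.get_obs(): the state, without advancing time (a new reading comes with each control period).
- camera(name): name is "scene" or "top" or "wrist"; returns a dict with "color" (480x640x3 uint8, blue, green, red), "fx", "fy", "cx", "cy" (pixels), "xyz" and "rotation" of the camera in the world; the wrist camera has in their place "hand_eye" (4x4, takes a point from camera to tool coordinates, whose origin is the TCP and whose axes are the flange's). Camera axes: x right, y down, z forward; pixel columns grow to the right and rows downward; lengths in m; the calibration is good to about 2 mm. A picture is of the moment at which its call begins: read the wrist's pose just before it. There is no depth.
- ctrl.hand_in(): hands the job in; it is judged then, once.
The state is a dict: "time_s": time; "q": joint angles; "dq": joint speeds; "joint_efforts": joint torques, N m; "eef_pos": TCP position; "eef_rot": TCP orientation; "wrist_force": force on the tool from outside, world axes, zero at the start; "torque": the same for the moment, N m; "opening": opening from 0.0 (shut) to 1.0 (fully open); "grasp_force": force on a finger pad.
Only numpy, scipy, OpenCV 4.12 (cv2) and the standard library are available. Lean on these libraries where they do the work, as an engineer would, in place of code of your own. Each camera call takes 0.05 s, during which the arm holds its last target. There are 200 camera calls.

TASK

Build up the test cell on the two-dowel fixture: set the thick carrier plate down flat over both dowels, stack whichever steel rings are on the bench in the bore of the carrier with the smallest hole at the bottom and the largest on top, then lay every open spacer frame that is there over the dowels, and finally close the stack with the cover plate, so that each plate lies fully home and flat. Let go of everything and leave the other things on the bench alone.

Things in the scene. Friction and masses are not known exactly. Their poses are not given: they have to be found in the camera images.
- fixture: Fixture fixed to the bench: dark steel block 150 mm long (x) by 56 mm wide (y), its flat top 30 mm above the bench, with two upright steel dowels of 8 mm diameter on the top at x = +57 and -57 mm, y = 0. Dowels rise 54 mm above the block's top; their last 8 mm taper to 3 mm. Origin: centre of the underside; z up.
- seat (a point): Centre of the top face of the fixture's block, midway between the dowels; axes as the fixture's. The carrier's underside rests here; each plate further up rests on the one below. The tall pipette stand and carousel, fixed, stand between the fixture (on the robot's left) and the plates (on its right), within x 0.32 to 0.50 m, y -0.22 to 0.20 m: carry parts across high or in front of them.
- carrier: Thick carrier plate, 20 mm high. Aluminium, 138 mm long (x), 56 mm wide (y); 10 mm dowel holes through it at x = +57 and -57 mm, y = 0; fits either way round. Vertical through bore, 38 mm wide, in the middle: rings in it rest on the fixture's block. A finger relief 32 mm wide along x (x = -45 to +45 mm) lets fingers closing along x take a ring right down. Origin: centre of the underside; z up. 0.3 kg.
- bore (a point): Axis of the carrier's bore, at the level of the carrier's underside; axes as the carrier's.
- ring_small: The smallest-holed steel ring, 36 mm outside diameter, 6 mm thick, with a 10 mm hole (thick-walled). Lies flat on the bench; origin: centre of the underside, z up. On the bench in some starts only.
- ring_middle: The middle steel ring, 36 mm outside diameter, 6 mm thick, with a 18 mm hole (medium wall). Lies flat on the bench; origin: centre of the underside, z up. On the bench in some starts only.
- ring_large: The largest-holed steel ring, 36 mm outside diameter, 6 mm thick, with a 27 mm hole (thin-walled). Lies flat on the bench; origin: centre of the underside, z up. On the bench in some starts only.
- frame_1: Spacer frame, 8 mm thick, with a 90 x 38 mm open window in the middle. Aluminium, 138 mm long (x), 56 mm wide (y); 10 mm dowel holes through it at x = +57 and -57 mm, y = 0; fits either way round. Origin: centre of the underside; z up. On the bench in some starts only.
- frame_2: A second spacer frame just like frame_1. On the bench in some starts only.
- cover: Closed cover plate, 10 mm thick, with a dark round boss 28 mm wide and 6 mm high in the middle of its upper side. Aluminium, 138 mm long (x), 56 mm wide (y); 10 mm dowel holes through it at x = +57 and -57 mm, y = 0; fits either way round. Origin: centre of the underside; z up. 0.22 kg.
- petri_dish: Petri dish, 66 mm across, 13 mm high, a bystander. Origin: centre of the underside.
- bench_timer: Small white bench timer standing on edge, 24 x 68 x 62 mm, a bystander. Origin: centre of the underside.
There are look-alikes about, which are no part of the job. What is shaped like the carrier but turquoise is not meant.

How it is judged:
On the way, in this order (a step that is already met when the one before it is completed fails the run):
1. The carrier lies flat on the fixture's block over both dowels, released (horizontal distance between carrier and seat below 0.004 m and z of carrier in the frame of seat between -0.002 and 0.002 m and angle between the x axis of carrier and the x axis of seat, either way round below 0.04 rad and angle between carrier's own z axis and vertical below 0.03 rad and linear speed of carrier below 0.02 m/s and contact force between the fingers and carrier below 0.3 N), for 0.2 s.
2. The smallest-holed ring lies flat in the carrier's bore, released (horizontal distance between ring_small and bore below 0.004 m and z of ring_small in the frame of bore between -0.002 and 0.002 m and angle between ring_small's own z axis and vertical below 0.06 rad and linear speed of ring_small below 0.02 m/s and contact force between the fingers and ring_small below 0.3 N), for 0.2 s.
3. The middle ring lies flat in the carrier's bore, released (horizontal distance between ring_middle and bore below 0.004 m and z of ring_middle in the frame of bore between -0.002 and 0.008 m and angle between ring_middle's own z axis and vertical below 0.06 rad and linear speed of ring_middle below 0.02 m/s and z of ring_middle in the frame of ring_small above 0.004 m and contact force between the fingers and ring_middle below 0.3 N), for 0.2 s.
4. The largest-holed ring lies flat in the carrier's bore, released (horizontal distance between ring_large and bore below 0.004 m and z of ring_large in the frame of bore between -0.002 and 0.014 m and angle between ring_large's own z axis and vertical below 0.06 rad and linear speed of ring_large below 0.02 m/s and z of ring_large in the frame of ring_middle above 0.004 m and z of ring_large in the frame of ring_small above 0.004 m and contact force between the fingers and ring_large below 0.3 N), for 0.2 s.
5. Every spacer frame present lies flat over both dowels on top of the carrier, released (horizontal distance between each of frame_1, frame_2 and seat below 0.004 m and z of frame_1 in the frame of seat between 0.017 and 0.0305 m and angle between the x axis of each of frame_1, frame_2 and the x axis of seat, either way round below 0.04 rad and angle between each of frame_1, frame_2's own z axis and vertical below 0.03 rad and linear speed of each of frame_1, frame_2 below 0.02 m/s and z of frame_2 in the frame of seat between 0.017 and 0.0305 m and contact force between the fingers and frame_1 below 0.3 N and contact force between the fingers and frame_2 below 0.3 N), for 0.2 s.
At the end, for the whole second after the job is handed in: Carrier, frames and cover lie flat over both dowels within 4 mm, the carrier on the block within 2 mm, the cover on top; each ring present lies flat in the bore, on the block or the ring below within 2 mm, holes growing upwards; all at rest (horizontal distance between each of carrier, frame_1, frame_2, cover and seat below 0.004 m and z of carrier in the frame of seat between -0.002 and 0.002 m and angle between the x axis of each of carrier, frame_1, frame_2, cover and the x axis of seat, either way round below 0.04 rad and angle between each of carrier, frame_1, frame_2, cover's own z axis and vertical below 0.03 rad and linear speed of each of carrier, ring_small, ring_middle, ring_large, frame_1, frame_2, cover below 0.02 m/s and horizontal distance between each of ring_small, ring_middle, ring_large and bore below 0.004 m and z of ring_small in the frame of bore between -0.002 and 0.002 m and angle between each of ring_small, ring_middle, ring_large's own z axis and vertical below 0.06 rad and z of ring_middle in the frame of bore between -0.002 and 0.008 m and z of ring_large in the frame of bore between -0.002 and 0.014 m and z of each of ring_middle, ring_large in the frame of ring_small above 0.004 m and z of ring_large in the frame of ring_middle above 0.004 m and z of frame_1 in the frame of seat between 0.017 and 0.0305 m and z of frame_2 in the frame of seat between 0.017 and 0.0305 m and z of cover in the frame of seat between 0.017 and 0.0385 m and z of cover in the frame of frame_1 above 0.006 m and z of cover in the frame of frame_2 above 0.006 m); the robot touches nothing.
It fails at once if a bystander (petri dish, timer) is shoved more than 3 cm (distance of any of petri_dish, bench_timer from where it was at the start of the episode above 0.03 m).
Of ring_small, ring_middle, ring_large, frame_1, frame_2 only 4 to 5 are there at a start; the rules pass over those that are not, and their reading is None.
At some moment in a run one of ring_small, ring_middle, ring_large may be knocked a few centimetres aside while the robot is not near it.
Once in a run the grip may slacken for a moment while it holds something.
It also fails if it takes over 210 s, if anything falls off the work surface, if the arm or the gripper's body presses on something with over 40 N, if the wrist force passes 120 N, or if a joint passes its speed limit or range.

## Working session

There is one attempt and no reset: what is moved stays moved. The work goes in short steps, Python scripts to look and compute and a shell command to move; the robot and the scene stay as the last step left them, time stands still between calls to the robot, and variables do not carry over. Pictures are saved under pics/ and viewed, at most 14 in all, crops included, and the job is handed in when it is done.

```bash
mkdir -p pics; ls; python3 - <<'E'
from bench import ctrl,camera
import cv2
for n in("scene","top"):
    c=camera(n);cv2.imwrite(f"pics/{n}0.png",c["color"]);print(n,c["fx"],c["fy"],c["cx"],c["cy"],c["xyz"],c["rotation"])
c=camera("wrist");print(c["hand_eye"],c["fx"],c["cx"],c["cy"]);print(ctrl.get_obs(),ctrl.finger_overhang)
E
```

```text
pics
scene 533.1804225969241 533.1804225969241 321.33730315794963 235.85118849515268 [-0.85435763  0.99908318  0.92724629] [ 0.21199668 -0.37692328  0.77660515 -0.45811647]
top 443.69723819609084 443.69723819609084 320.1188231197175 231.34209421645724 [0.14175011 0.02970679 1.45541492] [-0.05238609  0.70732704 -0.70220369  0.06208163]
[[ 7.49137958e-04 -9.63707254e-01 -2.66960237e-01  6.72463189e-02]
 [ 9.99999714e-01  6.94683122e-04  2.98421150e-04  4.38607048e-04]
 [-1.02137856e-04 -2.66960384e-01  9.63707499e-01 -1.34712059e-01]
 [ 0.00000000e+00  0.00000000e+00  0.00000000e+00  1.00000000e+00]] 333.1060290641593 315.2969825657277 241.65657519665734
{'time_s': 0.15, 'q': array([ 9.76737658e-01,  1.81397761e-01,  1.60777795e+00,  1.36845348e-05,
        1.35380283e+00, -2.06317973e-01]), 'dq': array([-1.91630358e-03, -2.18567835e-03, -1.73377559e-03, -9.05940753e-04,
        3.94463440e-05,  7.08293919e-04]), 'joint_efforts': array([ 1.33491161e-03, -4.45258069e+01, -3.51695108e+01, -8.92914500e-05,
        5.72565623e-03,  3.66064751e-05]), 'eef_pos': array([0.21715868, 0.53196871, 0.23857589]), 'eef_rot': array([-2.76117289e-04,  1.92659573e-01,  9.81265412e-01, -6.35587887e-04]), 'wrist_force': array([ 1.12671469, -0.12456017,  0.79000873]), 'torque': array([ 0.07869102,  0.00164797, -0.003138  ]), 'grasp_force': 0.0, 'opening': 0.9995459184336669} 0.008
```

View pics/top0.png

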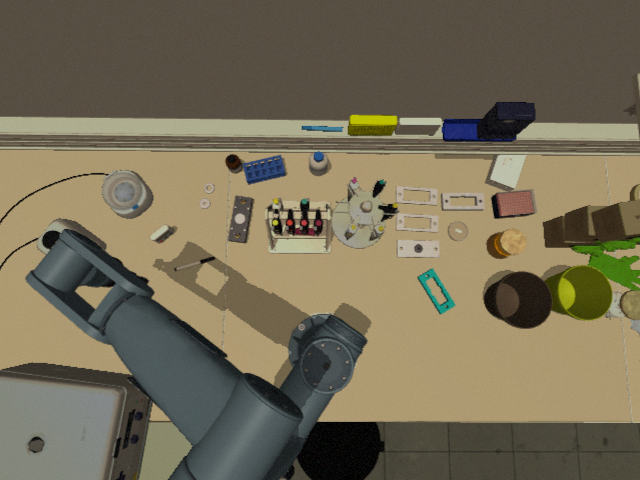

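View pics/scene0.png

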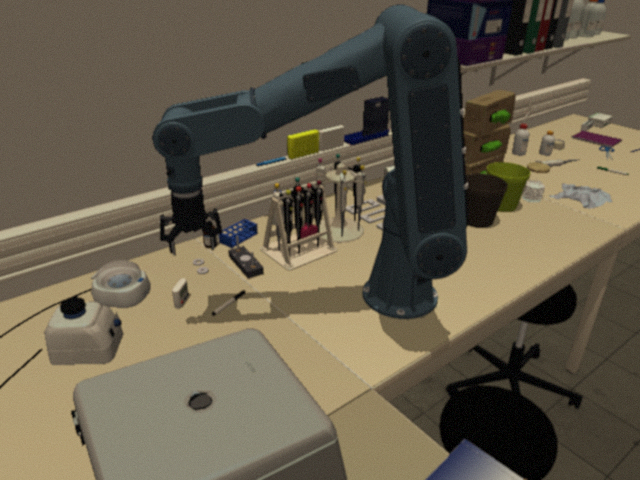

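The top view is oriented with image up = +x and right = -y. The fixture is at about (241,219), and two rings are at (209,188) and (205,203). The plates are at (417,195), (417,222), (463,201) and the cover at (418,248). The turquoise decoy is at (436,291). I'll enlarge the details.

```bash
cat > h.py <<'E'
import numpy as np,cv2
from bench import ctrl,camera
from scipy.spatial.transform import Rotation as R
def rot(q): return R.from_quat([q[1],q[2],q[3],q[0]]).as_matrix()
def grab(n):
    o=ctrl.get_obs(); c=camera(n)
    if n=="wrist":
        T=np.eye(4);T[:3,:3]=rot(o["eef_rot"]);T[:3,3]=o["eef_pos"];c["M"]=T@np.array(c["hand_eye"])
    else:
        T=np.eye(4);T[:3,:3]=rot(c["rotation"]);T[:3,3]=c["xyz"];c["M"]=T
    return c
def px2w(c,u,v,z):
    d=c["M"][:3,:3]@np.array([(u-c["cx"])/c["fx"],(v-c["cy"])/c["fy"],1]);p=c["M"][:3,3]
    return p+d*(z-p[2])/d[2]
def w2px(c,p):
    q=c["M"][:3,:3].T@(np.array(p)-c["M"][:3,3]);return q[0]/q[2]*c["fx"]+c["cx"],q[1]/q[2]*c["fy"]+c["cy"]
E
python3 - <<'E'
from h import *
c=grab("top");im=c["color"]
a=cv2.resize(im[170:270,180:280],None,fx=4,fy=4,interpolation=cv2.INTER_CUBIC);b=cv2.resize(im[170:270,385:485],None,fx=4,fy=4,interpolation=cv2.INTER_CUBIC)
cv2.imwrite("pics/crop.png",np.hstack([a,b]))
for n,u,v,z in[("fix",241,219,.03),("r1",209,188,.006),("r2",205,203,.006),("A",417,195,.01),("B",417,222,.01),("C",463,201,.02),("cover",418,248,.01),("petri",458,231,.013)]:print(n,px2w(c,u,v,z).round(4))
E
```

```text
fix [0.4135 0.2692 0.03  ]
r1 [0.5229 0.3839 0.006 ]
r2 [0.4713 0.3948 0.006 ]
A [ 0.5045 -0.3139  0.01  ]
B [ 0.4123 -0.3112  0.01  ]
C [ 0.4829 -0.4647  0.02  ]
cover [ 0.3253 -0.312   0.01  ]
petri [ 0.3827 -0.4458  0.013 ]
```

View pics/crop.png

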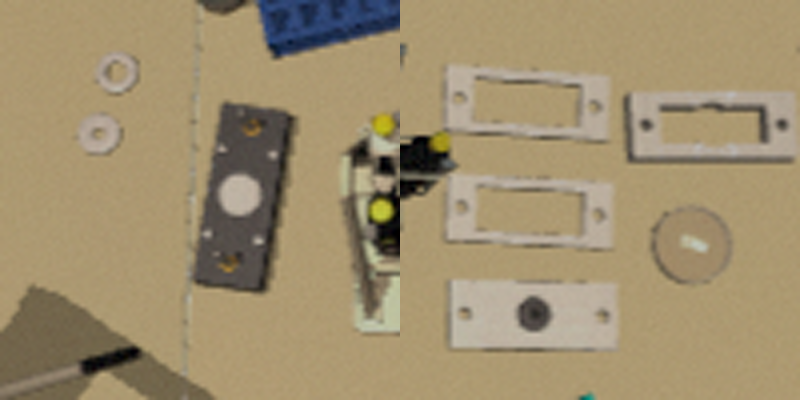

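The right crop shows two frames (top-left and middle-left), the carrier (thick, shaded sides, top right) and the cover with its dark boss (bottom left). The left crop shows two rings, a large hole and a small hole, and the fixture with a light disc at its centre. I'll move over the fixture for a wrist view.

```bash
python3 -m pendant '[[0.13,-0.135,0.03,0,0,0.017],[0.13,-0.135,0.03,0,0,0.017],[0.13,-0.135,0.03,0,0,0.017],[0.13,-0.135,0.03,0,0,0.017],[0.13,-0.135,0.03,0,0,0.017],[0.13,-0.135,0.03,0,0,0.017],[0.13,-0.135,0.03,0,0,0.017],[0.13,-0.135,0.03,0,0,0.017],[0,0,0,0,0,0],[0,0,0,0,0,0]]'
python3 - <<'E'
from h import *
c=grab("wrist");cv2.imwrite("pics/w1.png",c["color"]);print(c["M"].round(3))
E
```

```text
time_s: 1.45
eef_pos: [0.425, 0.3165, 0.2869]
eef_rot: [-0.0, 0.087, 0.996, 0.0]
wrist_force: [-0.2, 0.2, -0.3]
opening: 0.999
grasp_force: 0.0
[[ 0.173  0.949  0.262  0.359]
 [ 0.985 -0.167 -0.046  0.329]
 [ 0.     0.266 -0.964  0.422]
 [ 0.     0.     0.     1.   ]]
```

View pics/w1.png

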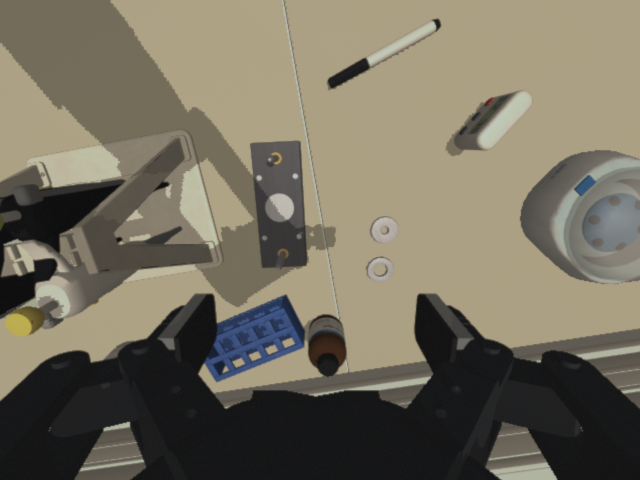

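The wrist view shows the block with corners at about (251,143), (300,141), (305,265) and (261,268), and its disc at (279,208). The rings are at (385,230), with a small hole, and (380,268), with a bigger one. Now to measure them.

```bash
cat >> h.py <<'E'
def blobs(c,box,mask):
    x0,y0,x1,y1=box;m=np.zeros(mask.shape,np.uint8);m[y0:y1,x0:x1]=mask[y0:y1,x0:x1]*255
    return m
def ringfit(c,box,z=.006,sat=60,val=125):
    hsv=cv2.cvtColor(c["color"],cv2.COLOR_BGR2HSV)
    m=blobs(c,box,(hsv[...,1]<sat)&(hsv[...,2]>val))
    cs,h=cv2.findContours(m,cv2.RETR_CCOMP,cv2.CHAIN_APPROX_NONE);out=[]
    for k,ct in enumerate(cs):
        if h[0][k][3]>=0 or len(ct)<20: continue
        P=np.array([px2w(c,*p[0],z)[:2] for p in ct]).astype(np.float32)
        (xy,r)=cv2.minEnclosingCircle(P);hull=cv2.convexHull(P)
        M=cv2.moments(hull);cen=(M["m10"]/M["m00"],M["m01"]/M["m00"])
        ha=[cv2.contourArea(np.array([px2w(c,*p[0],z)[:2] for p in cs[j]],np.float32)) for j in range(len(cs)) if h[0][j][3]==k]
        out.append((np.round(cen,4),round(2*r,4),"hole d",round(2*np.sqrt(max(ha,default=0)/np.pi),4),"px",ct.mean(0).round(0)))
    return out
E
python3 - <<'E'
from h import *
c=grab("wrist")
print(ringfit(c,(350,205,415,295)))
print(ringfit(c,(262,190,297,225),.03,80,110))
g=cv2.cvtColor(c["color"],cv2.COLOR_BGR2HSV)
print(g[210,[240,256,260,290,310,318]],g[230,385],g[222,385])
m=blobs(c,(235,130,312,275),(g[...,2]<95)&(g[...,1]<70))
m=cv2.morphologyEx(m,cv2.MORPH_CLOSE,np.ones((5,5)))
ct=max(cv2.findContours(m,0,1)[0],key=cv2.contourArea)
print(cv2.minAreaRect(ct))
P=np.array([px2w(c,*p[0],.03)[:2] for p in ct],np.float32);print(cv2.minAreaRect(P*1000))
for u,v in((278,157.5),(281.5,254)):print(px2w(c,u,v,.03))
E
```

```text
[(array([0.5577, 0.4254]), 0.0106, 'hole d', np.float64(0.0), 'px', array([[412., 288.]])), (array([0.5495, 0.4178]), 0.0203, 'hole d', np.float64(0.0037), 'px', array([[406., 283.]])), (array([0.5348, 0.4229]), 0.023, 'hole d', np.float64(0.0051), 'px', array([[408., 273.]])), (array([0.5086, 0.428 ]), 0.0117, 'hole d', np.float64(0.0), 'px', array([[410., 254.]])), (array([0.4901, 0.4169]), 0.0114, 'hole d', np.float64(0.0021), 'px', array([[400., 241.]])), (array([0.4889, 0.4305]), 0.009, 'hole d', np.float64(0.0021), 'px', array([[410., 239.]])), (array([0.471 , 0.3667]), 0.0105, 'hole d', np.float64(0.0), 'px', array([[359., 233.]])), (array([0.4461, 0.4094]), 0.0167, 'hole d', np.float64(0.0029), 'px', array([[390., 209.]])), (array([0.4985, 0.3914]), 0.1439, 'hole d', np.float64(0.0126), 'px', array([[383., 241.]]))]
[(array([0.4163, 0.2755]), 0.0347, 'hole d', np.float64(0.0), 'px', array([[279., 207.]]))]
[[ 22  60 174]
 [ 20  39  79]
 [ 15   9  57]
 [ 20  16 190]
 [ 22  60 174]
 [ 29  30 181]] [ 22  60 171] [ 15  19 184]
((279.1189270019531, 205.47457885742188), (126.73343658447266, 48.883880615234375), 86.05481719970703)
((418.11895751953125, 275.38604736328125), (57.341407775878906, 151.224853515625), 82.70665740966797)
[0.35984288 0.28536862 0.03      ]
[0.47360109 0.26636792 0.03      ]
```

```bash
python3 - <<'E'
from h import *
c=grab("wrist");print(ringfit(c,(350,205,415,295),.006,42))
E
python3 -m pendant '[[0,0,0.285,0,0,0],[0,0,0.285,0,0,0],[0,0,0.285,0,0,0],[0,-0.3,0,0,0,-0.1],[0,-0.3,0,0,0,-0.1],[0,-0.3,0,0,0,-0.1],[0,-0.3,0,0,0,-0.1],[0,-0.3,0,0,0,-0.1],[0,-0.3,0,0,0,-0.1],[0,-0.3,0,0,0,-0.1]]'
python3 -m pendant '[[0.042,-0.3,0,0,0,-0.1],[0.042,-0.3,0,0,0,-0.089],[0.042,-0.3,0,0,0,0],[0.042,-0.3,0,0,0,0],[0.042,-0.3,0,0,0,0],[0.042,-0.3,0,0,0,0],[0,0,-0.285,0,0,0],[0,0,-0.285,0,0,0],[0,0,-0.285,0,0,0],[0,0,0,0,0,0]]'
python3 - <<'E'
from h import *
c=grab("wrist");cv2.imwrite("pics/w2.png",c["color"]);print(c["M"].round(3))
E
```

```text
[(array([0.525 , 0.3865]), 0.0356, 'hole d', np.float64(0.0193), 'px', array([[380., 270.]])), (array([0.4719, 0.3985]), 0.0355, 'hole d', np.float64(0.0112), 'px', array([[384., 230.]]))]
time_s: 2.85
eef_pos: [0.4251, -0.1047, 0.4584]
eef_rot: [0.0, 0.596, 0.803, 0.0]
wrist_force: [0.7, -0.2, -0.1]
opening: 1.001
grasp_force: 0.0
time_s: 4.1
eef_pos: [0.4746, -0.4604, 0.281]
eef_rot: [-0.006, 0.707, 0.708, 0.001]
wrist_force: [0.1, -0.6, 0.5]
opening: 1.0
grasp_force: 0.0
[[ 1.     0.004 -0.006  0.476]
 [ 0.002 -0.966 -0.257 -0.394]
 [-0.007  0.257 -0.966  0.416]
 [ 0.     0.     0.     1.   ]]
```

View pics/w2.png

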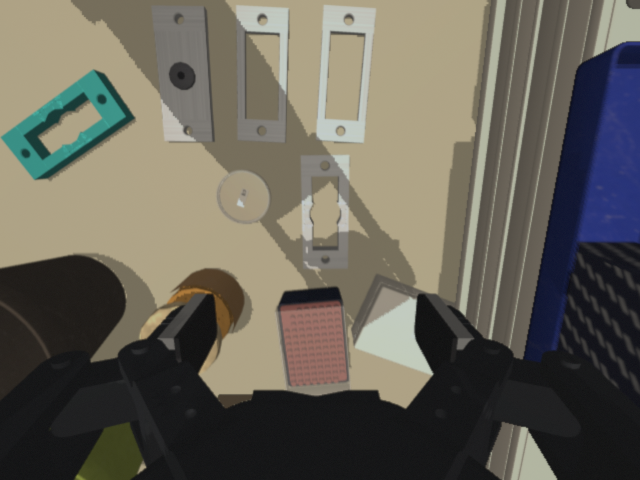

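The carrier is at about (325,211), with holes near (325,165) and (325,260). The frames are at (262,75) and (346,75), the cover at (183,75), and the decoy and petri dish stand clear. Both rings are identified as small and middle, so there is no large ring. Next I'll measure the dowel holes.

```bash
cat >> h.py <<'E'
def hole(c,u,v,z,w=10,dia=.01):
    g=cv2.cvtColor(c["color"],cv2.COLOR_BGR2GRAY)
    u0,v0=int(round(u))-w,int(round(v))-w;s=8
    a=cv2.resize(g[v0:v0+2*w+1,u0:u0+2*w+1],None,fx=s,fy=s,interpolation=cv2.INTER_CUBIC)
    best=None
    for inv in(0,1):
        _,t=cv2.threshold(a,0,255,cv2.THRESH_OTSU+(cv2.THRESH_BINARY_INV if inv else 0))
        for ct in cv2.findContours(t,cv2.RETR_LIST,cv2.CHAIN_APPROX_NONE)[0]:
            if len(ct)<30: continue
            P=np.array([px2w(c,(p[0][0]+.5)/s-.5+u0,(p[0][1]+.5)/s-.5+v0,z)[:2] for p in ct],np.float32)
            A=cv2.contourArea(cv2.convexHull(P));d=2*np.sqrt(A/np.pi);(cen,sz,_)=cv2.minAreaRect(P)
            sc=abs(d-dia)+abs(sz[0]-sz[1])
            if best is None or sc<best[0]: best=(sc,np.array(cen),d,sz)
    return best
def plate(c,h1,h2,z,w=10):
    a,b=hole(c,*h1,z,w),hole(c,*h2,z,w);d=b[1]-a[1]
    print("centre",((a[1]+b[1])/2).round(4),"dist",round(float(np.linalg.norm(d)),4),"long axis deg",round(float(np.degrees(np.arctan2(d[1],d[0]))),2),"dia",round(a[2],4),round(b[2],4))
E
python3 - <<'E'
from h import *
c=grab("wrist")
plate(c,(325,165),(325,260),.02)
plate(c,(262,19),(262,130),.008)
plate(c,(348,19),(341,131),.008)
plate(c,(179,18),(188,131),.01)
o=ctrl.get_obs();print(o["eef_pos"],o["eef_rot"])
E
```

```text
centre [ 0.4908 -0.4626] dist 0.1212 long axis deg -94.84 dia 0.0056 0.0099
centre [ 0.4121 -0.3105] dist 0.1155 long axis deg -92.45 dia 0.0098 0.0122
centre [ 0.5052 -0.3106] dist 0.1155 long axis deg -93.26 dia 0.01 0.0121
centre [ 0.3241 -0.3123] dist 0.1177 long axis deg -90.58 dia 0.0096 0.017
[ 0.47668321 -0.46358461  0.28895819] [ 5.65920070e-04  7.06691988e-01  7.07521100e-01 -8.45435281e-05]
```

```bash
python3 - <<'E'
from h import *
c=grab("wrist");im=c["color"]
f=lambda x0,y0,w,h,s:cv2.resize(im[y0:y0+h,x0:x0+w],None,fx=s,fy=s,interpolation=cv2.INTER_CUBIC)
cv2.imwrite("pics/w3.png",np.hstack([f(290,145,75,130,4),f(150,0,240,150,2)[:,:].copy() if 0 else cv2.copyMakeBorder(f(150,0,240,150,2),0,220,0,0,cv2.BORDER_CONSTANT)]))
E
```

```text
(no output)
```

View pics/w3.png

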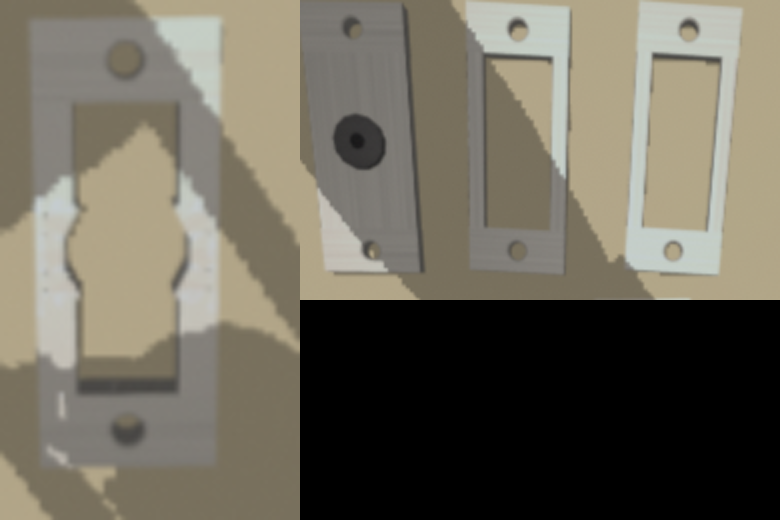

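In the enlargement, the carrier holes are at px (321.1,159.4) and (321.6,251.9). The frame holes are at (259,15)/(258.5,125) and (344.5,15)/(336.5,125). The cover holes are at (176,14)/(186,125).

```bash
python3 - <<'E'
from h import *
c=grab("wrist")
def two(n,a,b,z):
    a,b=px2w(c,*a,z)[:2],px2w(c,*b,z)[:2];d=b-a;print(n,((a+b)/2).round(4),np.linalg.norm(d).round(4),np.degrees(np.arctan2(d[1],d[0])).round(2))
two("carrier",(321.1,159.4),(321.6,251.9),.02)
two("F1",(259,14.6),(258.5,124.6),.008);two("F2",(344.3,14.6),(336.3,124.6),.008);two("cov",(175.7,13.6),(185.7,124.6),.01)
P=[px2w(c,290+(x+.5)/4-.5,145+(y+.5)/4-.5,.02)[:2] for x,y in((28,18),(221,17),(217,465),(41,465))];print(np.mean(P,0),np.round(P,4))
plate(c,(321,159),(321.6,252),.02,7);plate(c,(259,15),(258.5,124.6),.008,7);plate(c,(344,15),(336,125),.008,7);plate(c,(176,14),(186,125),.01,7)
o=ctrl.get_obs();print(o["eef_pos"],o["eef_rot"])
E
```

```text
carrier [ 0.4858 -0.4661] 0.1145 -89.31
F1 [ 0.4138 -0.3126] 0.1137 -92.81
F2 [ 0.5064 -0.3124] 0.1138 -93.32
cov [ 0.3261 -0.3127] 0.1138 -90.46
[ 0.48579474 -0.46622421] [[ 0.4564 -0.3972]
 [ 0.5129 -0.3968]
 [ 0.5152 -0.5354]
 [ 0.4587 -0.5355]]
centre [ 0.4845 -0.465 ] dist 0.115 long axis deg -89.21 dia 0.0123 0.0101
centre [ 0.4118 -0.3101] dist 0.1158 long axis deg -92.44 dia 0.0089 0.0121
centre [ 0.505  -0.3101] dist 0.1155 long axis deg -93.3 dia 0.0092 0.0119
centre [ 0.3244 -0.3116] dist 0.117 long axis deg -90.12 dia 0.0091 0.0135
[ 0.47715148 -0.46476749  0.29145385] [ 2.96830547e-03  7.06825814e-01  7.07381226e-01 -5.09166928e-04]
```

```bash
python3 -m pendant '[[0.044,-0.006,0,0,0,0.008],[0,0,-0.2,0,0,0],[0,0,-0.2,0,0,0],[0,0,-0.2,0,0,0],[0,0,-0.2,0,0,0],[0,0,-0.2,0,0,0],[0,0,0,0,0,0],[0,0,0,0,0,0],[0,0,0,0,0,0],[0,0,0,0,0,0]]' 0.65
python3 - <<'E'
from h import *
c=grab("wrist");cv2.imwrite("pics/w4.png",c["color"])
E
```

```text
time_s: 5.55
eef_pos: [0.4854, -0.4658, 0.0893]
eef_rot: [0.002, 0.703, 0.712, -0.0]
wrist_force: [0.3, -0.9, 0.2]
opening: 0.826
grasp_force: 0.0
```

View pics/w4.png

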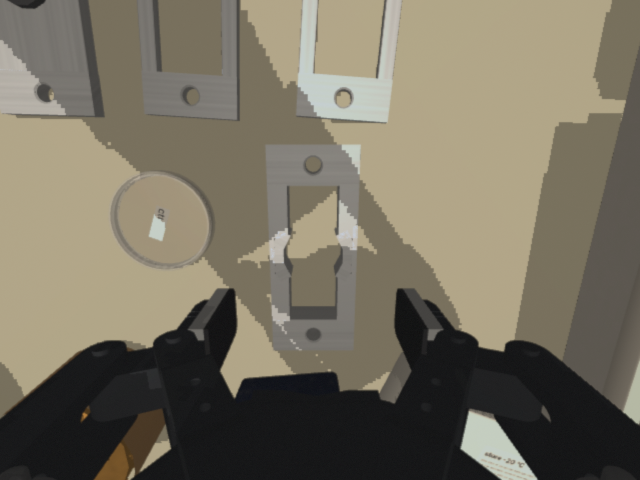

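The carrier sits between the fingers, with holes at (313,163) and (313,334).

```bash
python3 - <<'E'
from h import *
c=grab("wrist");plate(c,(313,164),(313,334),.02,13);o=ctrl.get_obs();print(o["eef_pos"],o["eef_rot"])
E
python3 -m pendant '[[0,0,-0.1,0,0,0],[0,0,-0.1,0,0,0],[0,0,-0.1,0,0,0],[0,0,-0.08,0,0,0],[0,0,0,0,0,0],[0,0,0,0,0,0],[0,0,0,0,0,0],[0,0,0,0,0,0],[0,0,0,0,0,0],[0,0,0,0,0,0]]'
python3 -m pendant '[[0,0,0,0,0,0],[0,0,0,0,0,0],[0,0,0,0,0,0],[0,0,0,0,0,0],[0,0,0,0,0,0],[0,0,0,0,0,0],[0,0,0,0,0,0],[0,0,0,0,0,0],[0,0,0,0,0,0],[0,0,0,0,0,0]]' -1
```

```text
centre [ 0.4843 -0.4639] dist 0.1135 long axis deg -89.32 dia 0.0119 0.0104
[ 0.48497567 -0.46532676  0.08843758] [ 8.13306324e-04  7.02564117e-01  7.11619969e-01 -1.41727966e-04]
time_s: 6.9
eef_pos: [0.4847, -0.4649, 0.0115]
eef_rot: [0.0, 0.703, 0.712, -0.0]
wrist_force: [-0.2, 0.3, 0.2]
opening: 0.833
grasp_force: 0.0
time_s: 8.15
eef_pos: [0.4849, -0.4652, 0.0119]
eef_rot: [0.0, 0.703, 0.712, -0.0]
wrist_force: [-0.6, 0.9, 4.7]
opening: 0.636
grasp_force: 66.1
```

```bash
python3 -m pendant '[[0,0,0.15,0,0,0],[0,0,0.28,0,0,0],[0,0,0.28,0,0,0],[0,0,0.28,0,0,0],[0,0,0.28,0,0,0],[0,0,0.28,0,0,0],[0,0,0.28,0,0,0],[0,0.2,0.14,0,0,0.05],[0,0.2,0,0,0,0.05],[0,0.2,0,0,0,0.05]]'
python3 -m pendant '[[-0.034,0.28,0,0,0,0.074],[-0.034,0.28,0,0,0,0.074],[-0.034,0.28,0,0,0,0.074],[-0.034,0.28,0,0,0,0.074],[-0.034,0.28,0,0,0,0.074],[-0.034,0.28,0,0,0,0.074],[-0.034,0.28,0,0,0,0.074],[-0.034,0.28,0,0,0,0.074],[-0.034,0.28,0,0,0,0.074],[-0.034,0.28,0,0,0,0.074]]'
python3 -m pendant '[[0,0.2,0,0,0,0],[0,0.1,0,0,0,0],[0,0,-0.2,0,0,0],[0,0,-0.2,0,0,0],[0,0,-0.2,0,0,0],[0,0,-0.2,0,0,0],[0,0,0,0,0,0],[0,0,0,0,0,0],[0,0,0,0,0,0],[0,0,0,0,0,0]]'
python3 - <<'E'
from h import *
c=grab("wrist");cv2.imwrite("pics/w5.png",c["color"])
E
```

```text
time_s: 9.4
eef_pos: [0.4843, -0.3436, 0.4043]
eef_rot: [-0.001, 0.613, 0.79, 0.0]
wrist_force: [0.5, 0.6, -3.3]
opening: 0.64
grasp_force: 65.2
time_s: 10.65
eef_pos: [0.4157, 0.2168, 0.4043]
eef_rot: [-0.001, 0.078, 0.997, -0.0]
wrist_force: [1.1, -0.4, -2.5]
opening: 0.636
grasp_force: 65.2
time_s: 11.9
eef_pos: [0.4174, 0.2754, 0.2468]
eef_rot: [0.001, 0.08, 0.997, 0.001]
wrist_force: [0.1, 0.6, -3.0]
opening: 0.642
grasp_force: 41.6
```

View pics/w5.png

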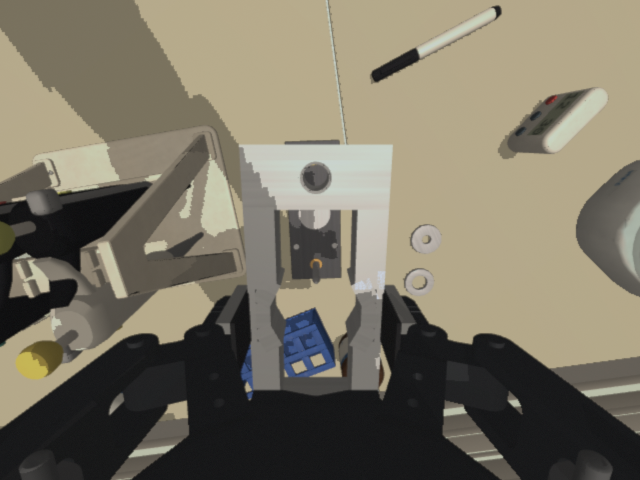

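The carrier is held square in the hand, with its near hole at (316,177). The disc is at (315,218) and the far dowel at (316,265). Now to check the in-hand offset.

```bash
python3 - <<'E'
from h import *
c=grab("wrist");o=ctrl.get_obs();print(o["eef_pos"],o["eef_rot"],o["grasp_force"],o["opening"])
b=hole(c,316,177,o["eef_pos"][2]+.008,22);Rm=rot(o["eef_rot"]);print(b[2],Rm[:2,:2].T@(b[1]-o["eef_pos"][:2]))
print(ringfit(c,(298,200,330,232),.03,80,110))
print(px2w(c,316.5,277,.03))
for s in(.2,.25):pass
E
```

```text
[0.41700534 0.27526499 0.2461588 ] [6.78616634e-04 7.99341852e-02 9.96799862e-01 3.15975247e-04] 70.92808485031128 0.6313147104806455
0.01105315408071549 [0.05705728 0.00065972]
[(array([0.4162, 0.2746]), 0.0409, 'hole d', np.float64(0.0), 'px', array([[314., 212.]]))]
[0.48852212 0.26590371 0.03      ]
```

```bash
python3 -m pendant '[[-0.003,0.002,-0.17,0,0,-0.003],[0,0,-0.17,0,0,0],[0,0,-0.17,0,0,0],[0,0,-0.15,0,0,0],[0,0,0,0,0,0],[0,0,0,0,0,0],[0,0,0,0,0,0],[0,0,-0.04,0,0,0],[0,0,-0.04,0,0,0],[0,0,-0.04,0,0,0]]'
python3 -m pendant '[[0,0,-0.04,0,0,0],[0,0,-0.04,0,0,0],[0,0,-0.03,0,0,0],[0,0,-0.03,0,0,0],[0,0,-0.03,0,0,0],[0,0,0,0,0,0],[0,0,0,0,0,0],[0,0,0,0,0,0],[0,0,0,0,0,0],[0,0,0,0,0,0]]'
```

```text
time_s: 13.25
eef_pos: [0.416, 0.2752, 0.0889]
eef_rot: [0.0, 0.082, 0.997, -0.0]
wrist_force: [-0.9, -5.6, 9.1]
opening: 0.639
grasp_force: 71.5
time_s: 14.5
eef_pos: [0.4167, 0.2744, 0.0553]
eef_rot: [0.001, 0.081, 0.997, -0.001]
wrist_force: [1.7, -6.6, 1.0]
opening: 0.632
grasp_force: 71.0
```

```bash
python3 -m pendant '[[0,-0.006,-0.02,0,0,0],[0,0,-0.02,0,0,0],[0,0,-0.015,0,0,0],[0,0,-0.01,0,0,0],[0,0,-0.005,0,0,0],[0,0,0,0,0,0],[0,0,0,0,0,0],[0,0,0,0,0,0],[0,0,0,0,0,0],[0,0,0,0,0,0]]'
```

```text
time_s: 15.75
eef_pos: [0.4168, 0.2744, 0.0422]
eef_rot: [0.001, 0.081, 0.997, -0.0]
wrist_force: [-3.0, -2.2, 11.0]
opening: 0.636
grasp_force: 72.0
```

```bash
python3 -m pendant '[[0,0,0,0,0,0],[0,0,0,0,0,0],[0,0,0,0,0,0],[0,0,0.05,0,0,0],[0,0,0.2,0,0,0],[0,0,0.2,0,0,0],[0,0,0.2,0,0,0],[0,0,0.2,0,0,0],[0,0,0,0,0,0],[0,0,0,0,0,0]]' 0.6
python3 -m pendant '[[0.09,0.2,0,0,0,0],[0.09,0.2,0,0,0,0],[0.09,0.2,0,0,0,0],[0,0,0,0,0,0],[0,0,0,0,0,0],[0,0,0,0,0,0],[0,0,0,0,0,0],[0,0,0,0,0,0],[0,0,0,0,0,0],[0,0,0,0,0,0]]' 0.1
python3 - <<'E'
from h import *
c=grab("wrist");cv2.imwrite("pics/w6.png",c["color"])
E
```

```text
time_s: 17.0
eef_pos: [0.4157, 0.2742, 0.2111]
eef_rot: [-0.0, 0.082, 0.997, -0.0]
wrist_force: [0.7, 0.2, 0.3]
opening: 0.797
grasp_force: 0.0
time_s: 18.25
eef_pos: [0.4701, 0.3943, 0.2114]
eef_rot: [0.0, 0.082, 0.997, 0.0]
wrist_force: [-0.4, -0.2, 0.2]
opening: 0.549
grasp_force: 0.0
```

View pics/w6.png

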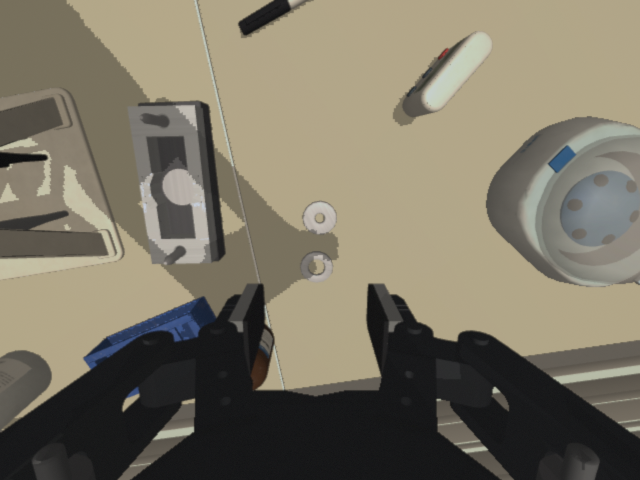

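The carrier is seated over both dowels. The small ring is at (320,218) and the middle ring at (317,267).

```bash
python3 - <<'E'
from h import *
c=grab("wrist");o=ctrl.get_obs();print(o["eef_pos"])
print(ringfit(c,(295,195,345,240),.006,42));print(ringfit(c,(292,243,342,290),.006,60,90))
E
```

```text
[0.47000809 0.39434675 0.21131774]
[(array([0.472 , 0.3987]), 0.0357, 'hole d', np.float64(0.0108), 'px', array([[319., 217.]]))]
[(array([0.5246, 0.387 ]), 0.075, 'hole d', np.float64(0.0048), 'px', array([[317., 266.]]))]
```

```bash
python3 -m pendant '[[0.01,0.022,-0.19,0,0,0],[0,0,-0.19,0,0,0],[0,0,-0.19,0,0,0],[0,0,-0.19,0,0,0],[0,0,-0.19,0,0,0],[0,0,-0.03,0,0,0],[0,0,-0.02,0,0,0],[0,0,0,0,0,0],[0,0,0,0,0,0],[0,0,0,0,0,0]]' 0.1
python3 -m pendant '[[0,0,-0.01,0,0,0],[0,0,-0.01,0,0,0],[0,0,-0.01,0,0,0],[0,0,0,0,0,0],[0,0,0,0,0,0],[0,0,0,0,0,0],[0,0,0,0,0,0],[0,0,0,0,0,0],[0,0,0,0,0,0],[0,0,0,0,0,0]]'
python3 - <<'E'
from h import *
c=grab("wrist");print(ringfit(c,(250,220,390,400),.006,42)[-3:],ctrl.get_obs()["eef_pos"])
E
```

```text
time_s: 19.6
eef_pos: [0.4726, 0.3991, 0.0123]
eef_rot: [0.001, 0.082, 0.997, 0.0]
wrist_force: [-0.4, 0.0, 0.1]
opening: 0.552
grasp_force: 0.0
time_s: 20.85
eef_pos: [0.472, 0.3987, 0.0055]
eef_rot: [-0.0, 0.082, 0.997, -0.0]
wrist_force: [-2.2, -1.3, 5.2]
opening: 0.551
grasp_force: 2.6
[(array([0.4603, 0.4085]), 0.0142, 'hole d', np.float64(0.0), 'px', array([[331., 279.]]))] [0.47198413 0.39870968 0.00555789]
```

```bash
python3 -m pendant '[[0,0,0.008,0,0,0],[0,0,0,0,0,0],[0,0,0,0,0,0],[0,0,0,0,0,0],[0,0,0,0,0,0],[0,0,0,0,0,0],[0,0,0,0,0,0],[0,0,0,0,0,0],[0,0,0,0,0,0],[0,0,0,0,0,0]]' -1
```

```text
time_s: 22.15
eef_pos: [0.4727, 0.3991, 0.0076]
eef_rot: [0.001, 0.082, 0.997, 0.0]
wrist_force: [0.0, -1.6, 7.3]
opening: 0.38
grasp_force: 61.1
```

```bash
python3 -m pendant '[[0,0,0.15,0,0,0],[0,0,0.25,0,0,0],[0,0,0.25,0,0,0],[0,0,0.1,0,0,0],[-0.028,-0.062,0,0,0,-0.1],[-0.028,-0.062,0,0,0,-0.1],[-0.028,-0.062,0,0,0,-0.1],[-0.028,-0.062,0,0,0,-0.1],[-0.028,-0.062,0,0,0,-0.1],[-0.028,-0.062,0,0,0,-0.1]]'
python3 -m pendant '[[-0.028,-0.062,0,0,0,-0.1],[-0.028,-0.062,0,0,0,-0.1],[-0.028,-0.062,0,0,0,-0.1],[-0.028,-0.062,0,0,0,-0.1],[0,0,0,0,0,0],[0,0,0,0,0,0],[0,0,0,0,0,0],[0,0,0,0,0,0],[0,0,0,0,0,0],[0,0,0,0,0,0]]'
python3 - <<'E'
from h import *
c=grab("wrist");cv2.imwrite("pics/w7.png",c["color"])
E
```

```text
time_s: 23.4
eef_pos: [0.4374, 0.3235, 0.1553]
eef_rot: [-0.001, 0.528, 0.849, -0.001]
wrist_force: [0.6, -1.4, 0.1]
opening: 0.378
grasp_force: 59.6
time_s: 24.65
eef_pos: [0.4161, 0.2748, 0.1569]
eef_rot: [0.0, 0.763, 0.647, 0.0]
wrist_force: [0.2, 0.5, -1.1]
opening: 0.382
grasp_force: 59.6
```

View pics/w7.png

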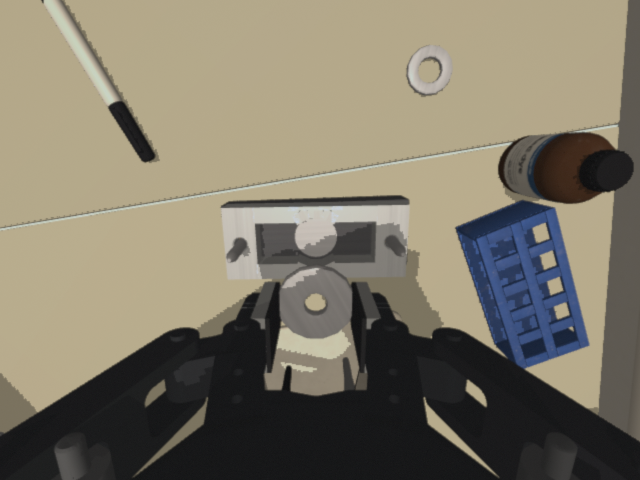

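The ring is held with its hole at (316,303). The disc in the bore shows at (316,237), and the carrier's top corners are at (222,207), (408,199), (409,276) and (229,278).

```bash
python3 - <<'E'
from h import *
c=grab("wrist");o=ctrl.get_obs();print(o["eef_pos"])
b=hole(c,316,303,o["eef_pos"][2]-.0016,16);print("ring",b[1],b[2])
print(ringfit(c,(290,210,342,262),.03,80,105)[-2:])
P=[px2w(c,*p,.05)[:2] for p in((222,207),(408,199),(409,276),(229,278))];print(np.round(P,4),np.mean(P,0))
print(px2w(c,316,238,.03))
E
```

```text
[0.41602593 0.27474765 0.15690891]
ring [0.41660577 0.2769008 ] 0.008591172948222401
[(array([0.4172, 0.2795]), 0.0492, 'hole d', np.float64(0.0), 'px', array([[315., 228.]]))]
[[0.3536 0.3128]
 [0.4884 0.2964]
 [0.4838 0.2366]
 [0.3458 0.2577]] [0.41789201 0.27589711]
[0.41681797 0.27318161 0.03      ]
```

```bash
python3 -m pendant '[[0.003,-0.006,-0.155,0,0,0],[0,0,-0.155,0,0,0],[0,0,-0.155,0,0,0],[0,0,0,0,0,0],[0,0,0,0,0,0],[0,0,0,0,0,0],[0,0,0,0,0,0],[0,0,0,0,0,0],[0,0,0,0,0,0],[0,0,0,0,0,0]]'
python3 - <<'E'
from h import *
c=grab("wrist");cv2.imwrite("pics/w8.png",cv2.resize(c["color"][200:360,200:430],None,fx=3,fy=3,interpolation=cv2.INTER_CUBIC));print(ctrl.get_obs()["eef_pos"])
E
```

```text
time_s: 26.0
eef_pos: [0.4166, 0.2735, 0.0639]
eef_rot: [-0.0, 0.763, 0.647, 0.0]
wrist_force: [0.5, -0.5, -0.3]
opening: 0.378
grasp_force: 59.7
[0.41660979 0.27351692 0.06387714]
```

View pics/w8.png

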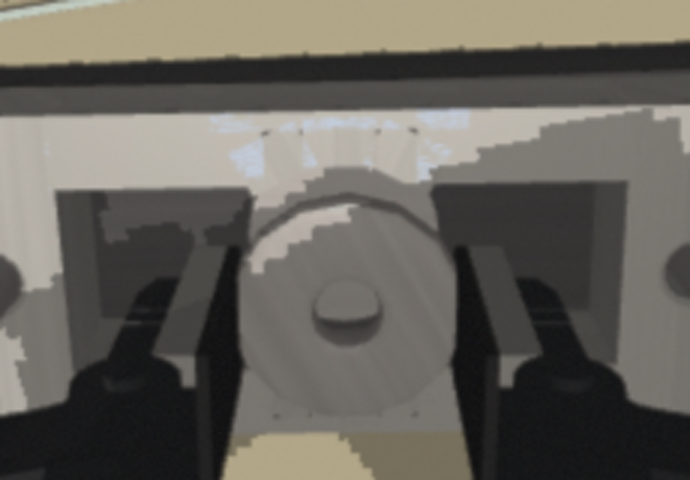

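The ring hangs just above the bore. The carrier's top edges are at crop rows about 112 and 432, and the ring spans rows 200-415 around (347,307).

```bash
python3 - <<'E'
from h import *
c=grab("wrist");f=lambda x,y:(200+(x+.5)/3-.5,200+(y+.5)/3-.5);z=ctrl.get_obs()["eef_pos"][2]
a,b=px2w(c,*f(347,112),.05),px2w(c,*f(347,432),.05);print("edges",a,b,np.linalg.norm(a-b),(a+b)/2)
for zr in(z-.0016,z):print("ring",px2w(c,*f(347.5,200),zr),px2w(c,*f(347.5,415),zr),px2w(c,*f(347.5,307),zr), (px2w(c,*f(238,307),zr)-px2w(c,*f(457,307),zr)))
print("bore edge",px2w(c,*f(347,192),.05))
l,r=px2w(c,*f(57,191),.05),px2w(c,*f(627,181),.05);print("relief",l,r,np.linalg.norm(l-r),(l+r)/2)
E
```

```text
edges [0.42179315 0.30204241 0.05      ] [0.4126913  0.24703749 0.05      ] 0.055752883287680535 [0.41724223 0.27453995 0.05      ]
ring [0.42023927 0.29222699 0.06225341] [0.41452271 0.25765159 0.06225341] [0.41748387 0.27556153 0.06225341] [-0.03219875  0.00533108  0.        ]
ring [0.42033162 0.29279259 0.06385341] [0.41468214 0.25862296 0.06385341] [0.41760856 0.27632271 0.06385341] [-0.03182087  0.00526852  0.        ]
bore edge [0.41967175 0.2892222  0.05      ]
relief [0.37475101 0.29682714 0.05      ] [0.46324838 0.28385436 0.05      ] 0.08944315399829462 [0.4189997  0.29034075 0.05      ]
```

```bash
python3 -m pendant '[[-0.003,-0.002,-0.02,0,0,0],[0,0,-0.02,0,0,0],[0,0,-0.02,0,0,0],[0,0,-0.02,0,0,0],[0,0,-0.02,0,0,0],[0,0,-0.02,0,0,0],[0,0,0,0,0,0],[0,0,0,0,0,0],[0,0,0,0,0,0],[0,0,0,0,0,0]]'
```

```text
time_s: 27.35
eef_pos: [0.4161, 0.2732, 0.04]
eef_rot: [0.0, 0.763, 0.647, 0.0]
wrist_force: [0.6, 2.4, -0.4]
opening: 0.38
grasp_force: 59.7
```

```bash
python3 -m pendant '[[0,0,-0.008,0,0,0],[0,0,-0.005,0,0,0],[0,0,0,0,0,0],[0,0,0,0,0,0],[0,0,0,0,0,0],[0,0,0,0,0,0],[0,0,0,0,0,0],[0,0,0,0,0,0],[0,0,0,0,0,0],[0,0,0,0,0,0]]'
python3 -m pendant '[[0,0,0,0,0,0],[0,0,0,0,0,0],[0,0,0,0,0,0],[0,0,0.05,0,0,0],[0,0,0.1,0,0,0],[0,0,0.2,0,0,0],[0,0,0.25,0,0,0],[0,0,0,0,0,0],[0,0,0,0,0,0],[0,0,0,0,0,0]]' 0.1
python3 - <<'E'
from h import *
c=grab("wrist");print(ringfit(c,(380,20,480,120),.006,42));cv2.imwrite("pics/w9.png",c["color"][0:330,180:500])
E
```

```text
time_s: 28.6
eef_pos: [0.4162, 0.2731, 0.0376]
eef_rot: [0.0, 0.763, 0.647, 0.0]
wrist_force: [-0.6, 1.6, 5.3]
opening: 0.373
grasp_force: 61.8
time_s: 29.85
eef_pos: [0.415, 0.2727, 0.156]
eef_rot: [-0.0, 0.763, 0.647, -0.001]
wrist_force: [0.0, -0.6, 0.1]
opening: 0.549
grasp_force: 0.0
[(array([0.5252, 0.3864]), 0.0356, 'hole d', np.float64(0.019), 'px', array([[432.,  65.]]))]
```

View pics/w9.png

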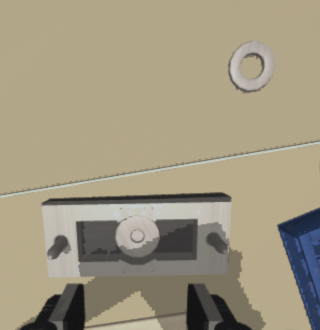

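The small ring sits in the bore, and the middle ring is unmoved at crop (251,66).

```bash
python3 -m pendant '[[0.137,0.142,0,0,0,0],[0.137,0.142,0,0,0,0],[0.137,0.142,0,0,0,0],[0.137,0.142,0,0,0,0],[0,0,-0.1,0,0,0],[0,0,-0.15,0,0,0],[0,0,-0.15,0,0,0],[0,0,0,0,0,0],[0,0,0,0,0,0],[0,0,0,0,0,0]]'
python3 - <<'E'
from h import *
c=grab("wrist");print(ringfit(c,(240,170,390,330),.006,42),ctrl.get_obs()["eef_pos"])
E
```

```text
time_s: 31.15
eef_pos: [0.5265, 0.387, 0.0789]
eef_rot: [0.0, 0.763, 0.646, 0.001]
wrist_force: [-0.4, 0.0, 1.1]
opening: 0.551
grasp_force: 0.0
[(array([0.5243, 0.3953]), 0.0321, 'hole d', np.float64(0.0), 'px', array([[310., 245.]]))] [0.52647603 0.3870814  0.0789052 ]
```

```bash
python3 -m pendant '[[-0.006,-0.003,-0.1,0,0,0],[0,0,-0.15,0,0,0],[0,0,-0.06,0,0,0],[0,0,-0.03,0,0,0],[0,0,-0.016,0,0,0],[0,0,0,0,0,0],[0,0,0,0,0,0],[0,0,0,0,0,0],[0,0,0,0,0,0],[0,0,0,0,0,0]]'
python3 -m pendant '[[0,0,0,0,0,0],[0,0,0,0,0,0],[0,0,0,0,0,0],[0,0,0,0,0,0],[0,0,0,0,0,0],[0,0,0,0,0,0],[0,0,0,0,0,0],[0,0,0,0,0,0],[0,0,0,0,0,0],[0,0,0,0,0,0]]' -1
```

```text
time_s: 32.45
eef_pos: [0.5245, 0.3862, 0.0062]
eef_rot: [0.0, 0.763, 0.647, 0.0]
wrist_force: [-0.5, 0.3, -0.5]
opening: 0.55
grasp_force: 0.0
time_s: 33.7
eef_pos: [0.5252, 0.3866, 0.0076]
eef_rot: [0.0, 0.763, 0.647, 0.001]
wrist_force: [-1.6, -1.2, 8.2]
opening: 0.377
grasp_force: 59.5
```

```bash
python3 -m pendant '[[0,0,0.15,0,0,0],[0,0,0.2,0,0,0],[0,0,0.2,0,0,0],[0,0,0.05,0,0,0],[-0.109,-0.113,0,0,0,0],[-0.109,-0.113,0,0,0,0],[-0.109,-0.113,0,0,0,0],[-0.109,-0.113,0,0,0,0],[-0.109,-0.114,0,0,0,0],[0,0,0,0,0,0]]'
python3 -m pendant '[[0,0,-0.1,0,0,0],[0,0,-0.1,0,0,0],[0,0,-0.08,0,0,0],[0,0,0,0,0,0],[0,0,0,0,0,0],[0,0,0,0,0,0],[0,0,0,0,0,0],[0,0,0,0,0,0],[0,0,0,0,0,0],[0,0,0,0,0,0]]'
python3 - <<'E'
from h import *
c=grab("wrist");cv2.imwrite("pics/w10.png",cv2.resize(c["color"][200:360,200:430],None,fx=3,fy=3,interpolation=cv2.INTER_CUBIC));print(ctrl.get_obs()["eef_pos"])
E
```

```text
time_s: 34.95
eef_pos: [0.4133, 0.2716, 0.1247]
eef_rot: [-0.001, 0.763, 0.646, -0.002]
wrist_force: [0.6, 0.7, -0.6]
opening: 0.379
grasp_force: 59.6
time_s: 36.2
eef_pos: [0.4155, 0.2729, 0.0701]
eef_rot: [0.0, 0.763, 0.647, 0.0]
wrist_force: [-0.8, -0.1, -0.4]
opening: 0.376
grasp_force: 59.6
[0.4154113  0.27292777 0.07011512]
```

View pics/w10.png

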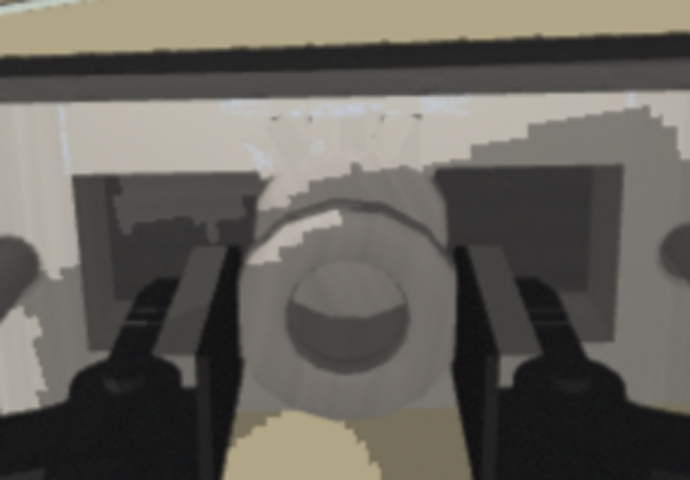

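The middle ring is above the bore, symmetric in the crop at (347,307). I'll lower it to the previous seating position.

```bash
python3 -m pendant '[[0.003,0.001,-0.03,0,0,0],[0,0,-0.03,0,0,0],[0,0,-0.02,0,0,0],[0,0,-0.02,0,0,0],[0,0,-0.02,0,0,0],[0,0,-0.012,0,0,0],[0,0,0,0,0,0],[0,0,0,0,0,0],[0,0,0,0,0,0],[0,0,0,0,0,0]]'
```

```text
time_s: 37.5
eef_pos: [0.4163, 0.2731, 0.0438]
eef_rot: [0.0, 0.763, 0.647, 0.0]
wrist_force: [3.5, 4.1, -0.7]
opening: 0.377
grasp_force: 60.1
```

Inside the bore. I'll take the last bit down, release, lift and look.

```bash
python3 -m pendant '[[0,0,-0.003,0,0,0],[0,0,0,0,0,0],[0,0,0,0,0,0],[0,0,0,0,0,0],[0,0,0,0,0,0],[0,0,0,0,0,0],[0,0,0,0,0,0],[0,0,0,0,0,0],[0,0,0,0,0,0],[0,0,0,0,0,0]]' 0.1
python3 -m pendant '[[0,0,0.1,0,0,0],[0,0,0.2,0,0,0],[0,0,0.25,0,0,0],[0,0,0,0,0,0],[0,0,0,0,0,0],[0,0,0,0,0,0],[0,0,0,0,0,0],[0,0,0,0,0,0],[0,0,0,0,0,0],[0,0,0,0,0,0]]'
python3 - <<'E'
from h import *
c=grab("wrist");cv2.imwrite("pics/w11.png",cv2.resize(c["color"][180:290,210:420],None,fx=3,fy=3,interpolation=cv2.INTER_CUBIC))
E
```

```text
time_s: 38.75
eef_pos: [0.416, 0.2731, 0.0431]
eef_rot: [-0.0, 0.763, 0.647, -0.0]
wrist_force: [-0.6, -0.4, 0.2]
opening: 0.548
grasp_force: 0.0
time_s: 40.0
eef_pos: [0.416, 0.2731, 0.153]
eef_rot: [-0.0, 0.763, 0.647, -0.0]
wrist_force: [-0.1, -0.0, -0.3]
opening: 0.55
grasp_force: 0.0
```

View pics/w11.png

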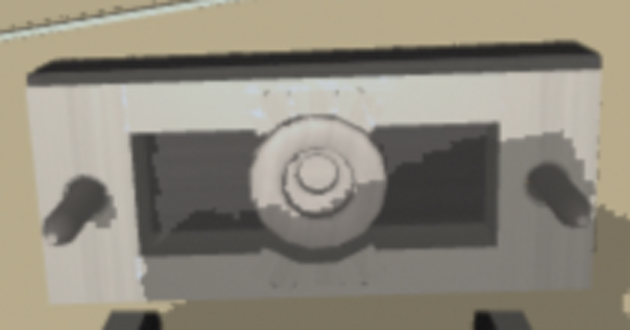

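All 14 allowed pictures are used. The last one shows both rings nested concentrically in the bore, with the middle ring on top. From here I measure by numbers only. For the frames I'll flip the tool half a turn so the camera faces away from the carousel.

```bash
python3 -m pendant '[[0,0,0.27,0,0,-0.1],[0,0,0.27,0,0,-0.1],[0,0,0.27,0,0,-0.1],[0,0,0.27,0,0,-0.1],[0,0,0.27,0,0,-0.1],[0,-0.25,0,0,0,-0.11],[0,-0.25,0,0,0,-0.11],[0,-0.25,0,0,0,-0.11],[0,-0.25,0,0,0,-0.11],[0,-0.25,0,0,0,-0.11]]' 0.65
python3 -m pendant '[[0,-0.28,0,0,0,-0.11],[0,-0.28,0,0,0,-0.11],[0,-0.28,0,0,0,-0.11],[0,-0.28,0,0,0,-0.11],[0,-0.28,0,0,0,-0.11],[0,-0.28,0,0,0,-0.11],[0,0,-0.2,0,0,-0.11],[0,0,-0.25,0,0,-0.11],[0,0,-0.25,0,0,0],[0,0,-0.25,0,0,0]]'
python3 -m pendant '[[0,0,0,0,0,0],[0,0,0,0,0,0],[0,0,0,0,0,0],[0,0,0,0,0,0],[0,0,0,0,0,0],[0,0,0,0,0,0],[0,0,0,0,0,0],[0,0,0,0,0,0],[0,0,0,0,0,0],[0,0,0,0,0,0]]'
cat >> h.py <<'E'
def findplate(c,cen,ang,z,w=12):
    a=np.radians(ang);d=.057*np.array([np.cos(a),np.sin(a)])
    pts=[w2px(c,[*(np.array(cen)+s*d),z]) for s in(1,-1)];print("expect px",np.round(pts))
    plate(c,*pts,z,w)
E
python3 - <<'E'
from h import *
c=grab("wrist");cv2.imwrite("pics/w12.png",c["color"]);print(ctrl.get_obs()["q"].round(2))
findplate(c,(.4138,-.3126),-92.8,.008);findplate(c,(.5064,-.3124),-93.3,.008);findplate(c,(.3261,-.3127),-90.5,.01)
E
```

```text
time_s: 41.3
eef_pos: [0.4157, 0.0217, 0.4233]
eef_rot: [0.0, 0.992, -0.124, 0.0]
wrist_force: [0.1, 0.3, 0.5]
opening: 0.825
grasp_force: 0.0
time_s: 42.55
eef_pos: [0.4159, -0.3129, 0.2317]
eef_rot: [-0.0, -0.687, 0.726, -0.0]
wrist_force: [0.6, -0.0, 0.2]
opening: 0.823
grasp_force: 0.0
time_s: 43.8
eef_pos: [0.416, -0.3129, 0.233]
eef_rot: [0.0, -0.687, 0.726, 0.0]
wrist_force: [-0.3, 0.9, -0.2]
opening: 0.823
grasp_force: 0.0
[-0.87  0.06  1.75  0.    1.33  2.32]
expect px [[318. 160.]
 [318. 263.]]
centre [ 0.4123 -0.3121] dist 0.1241 long axis deg 83.5 dia 0.0144 0.018
expect px [[230. 165.]
 [237. 267.]]
centre [ 0.5052 -0.3102] dist 0.1156 long axis deg 86.41 dia 0.012 0.0093
expect px [[400. 155.]
 [397. 259.]]
centre [ 0.3241 -0.3103] dist 0.1151 long axis deg 89.73 dia 0.0116 0.0091
```

```bash
cat >> h.py <<'E'
def outline(c,cen,ang,z,sat=42,m=.012):
    a=np.radians(ang);u=np.array([np.cos(a),np.sin(a)]);n=np.array([-u[1],u[0]]);cen=np.array(cen)
    roi=np.array([w2px(c,[*(cen+i*(.069+m)*u+j*(.028+m)*n),z]) for i,j in((1,1),(1,-1),(-1,-1),(-1,1))]).astype(np.int32)
    mk=np.zeros(c["color"].shape[:2],np.uint8);cv2.fillPoly(mk,[roi],255)
    s=cv2.GaussianBlur(cv2.cvtColor(c["color"],cv2.COLOR_BGR2HSV)[...,1],(3,3),0)
    b=((s<sat)*255).astype(np.uint8)&mk
    cs,h=cv2.findContours(b,cv2.RETR_CCOMP,cv2.CHAIN_APPROX_NONE)
    W=lambda ct:np.array([px2w(c,*p[0],z)[:2]*1000 for p in ct],np.float32)
    k=max((i for i in range(len(cs)) if h[0][i][3]<0),key=lambda i:cv2.contourArea(cs[i]))
    print("outer",[np.round(t,1) for t in cv2.minAreaRect(W(cs[k]))])
    for i in range(len(cs)):
        if h[0][i][3]==k and cv2.contourArea(cs[i])>25: print("  hole",[np.round(t,1) for t in cv2.minAreaRect(W(cs[i]))])
E
python3 - <<'E'
from h import *
c=grab("wrist")
for p in(((.4138,-.3126),-92.8,.008),((.5064,-.3124),-93.3,.008),((.3261,-.3127),-90.5,.01)):outline(c,*p)
E
```

```text
outer [array([ 412.2, -311. ]), array([138.7,  56.8]), np.float64(87.3)]
  hole [array([ 414.7, -255.6]), array([8.3, 8.4]), np.float64(40.6)]
  hole [array([ 412.2, -312.4]), array([88.7, 39.1]), np.float64(87.3)]
  hole [array([ 409.6, -367.6]), array([9.5, 9.6]), np.float64(42.6)]
outer [array([ 504.2, -310.9]), array([138.7,  57.5]), np.float64(86.7)]
  hole [array([ 507. , -255.8]), array([7.7, 9. ]), np.float64(38.5)]
  hole [array([ 504. , -311.8]), array([89.5, 38.6]), np.float64(86.7)]
  hole [array([ 500.6, -368.1]), array([9.2, 9.3]), np.float64(39.6)]
outer [array([ 324.9, -311.2]), array([139.2,  57.6]), np.float64(89.6)]
  hole [array([ 326.7, -255.5]), array([8. , 5.9]), np.float64(45.3)]
  hole [array([ 325.2, -368.1]), array([9.1, 8.2]), np.float64(43.1)]
```

```bash
python3 -m pendant '[[-0.019,0.007,0,0,0,0.005],[0,0,-0.22,0,0,0],[0,0,-0.22,0,0,0],[0,0,-0.22,0,0,0],[0,0,-0.22,0,0,0],[0,0,-0.12,0,0,0],[0,0,-0.06,0,0,0],[0,0,-0.06,0,0,0],[0,0,0,0,0,0],[0,0,0,0,0,0]]'
python3 -m pendant '[[0,0,0,0,0,0],[0,0,0,0,0,0],[0,0,0,0,0,0],[0,0,0,0,0,0],[0,0,0,0,0,0],[0,0,0,0,0,0],[0,0,0,0,0,0],[0,0,0,0,0,0],[0,0,0,0,0,0],[0,0,0,0,0,0]]' -1
```

```text
time_s: 45.15
eef_pos: [0.4127, -0.3121, 0.0099]
eef_rot: [-0.0, -0.69, 0.723, -0.001]
wrist_force: [0.2, -0.9, 0.3]
opening: 0.822
grasp_force: 0.0
time_s: 46.4
eef_pos: [0.4127, -0.3121, 0.0108]
eef_rot: [-0.0, -0.69, 0.723, -0.001]
wrist_force: [-2.6, 2.5, 11.4]
opening: 0.611
grasp_force: 60.5
```

```bash
python3 -m pendant '[[0,0,0.15,0,0,0],[0,0,0.28,0,0,0],[0,0,0.28,0,0,0],[0,0,0.28,0,0,0],[0,0,0.28,0,0,0],[0,0,0.28,0,0,0],[0,0,0.28,0,0,0],[0,0.2,0.14,0,0,0.05],[0,0.2,0,0,0,0.05],[0,0.2,0,0,0,0.05]]'
python3 -m pendant '[[0.002,0.233,0,0,0,0.078],[0.002,0.233,0,0,0,0.078],[0.002,0.233,0,0,0,0.078],[0.002,0.233,0,0,0,0.078],[0.002,0.233,0,0,0,0.078],[0.002,0.233,0,0,0,0.078],[0.002,0.233,0,0,0,0.078],[0.002,0.233,0,0,0,0.078],[0.002,0.233,0,0,0,0.078],[0.002,0.233,0,0,0,0.078]]'
python3 -m pendant '[[0,0,-0.2,0,0,0],[0,0,-0.2,0,0,0],[0,0,-0.2,0,0,0],[0,0,-0.2,0,0,0],[0,0,0,0,0,0],[0,0,0,0,0,0],[0,0,0,0,0,0],[0,0,0,0,0,0],[0,0,0,0,0,0],[0,0,0,0,0,0]]'
cat >> h.py <<'E'
def inhand(c,zt,w=22):
    o=ctrl.get_obs();Rm=rot(o["eef_rot"]);p=o["eef_pos"]
    q=p+Rm@np.array([.057,0,0]);b=hole(c,*w2px(c,[q[0],q[1],p[2]+zt]),p[2]+zt,w)
    print("TCP",p.round(4),"yaw y",np.degrees(np.arctan2(Rm[1,1],Rm[0,1])).round(2),"hole in tool",(Rm[:2,:2].T@(b[1]-p[:2])).round(4),"d",round(b[2],4))
E
python3 - <<'E'
from h import *
c=grab("wrist");cv2.imwrite("pics/w13.png",c["color"]);inhand(c,-.0028);inhand(c,-.0028,16)
E
```

```text
time_s: 47.65
eef_pos: [0.412, -0.1903, 0.4039]
eef_rot: [-0.0, 0.771, -0.637, 0.001]
wrist_force: [0.1, 0.1, -0.0]
opening: 0.61
grasp_force: 62.6
time_s: 48.9
eef_pos: [0.4158, 0.2761, 0.4036]
eef_rot: [-0.0, 0.997, -0.076, 0.001]
wrist_force: [0.6, -1.2, -0.9]
opening: 0.61
grasp_force: 62.6
time_s: 50.15
eef_pos: [0.4163, 0.2745, 0.2433]
eef_rot: [-0.0, 0.997, -0.078, 0.0]
wrist_force: [-0.4, -0.2, -0.9]
opening: 0.607
grasp_force: 63.0
TCP [0.4163 0.2745 0.2432] yaw y -98.99 hole in tool [ 0.0598 -0.0029] d 0.0034
TCP [0.4163 0.2745 0.2432] yaw y -98.99 hole in tool [0.0556 0.0002] d 0.0108
```

```bash
python3 -m pendant '[[0.007,0,-0.17,0,0,-0.004],[0,0,-0.17,0,0,0],[0,0,-0.17,0,0,0],[0,0,-0.17,0,0,0],[0,0,0,0,0,0],[0,0,0,0,0,0],[0,0,-0.04,0,0,0],[0,0,-0.04,0,0,0],[0,0,-0.04,0,0,0],[0,0,0,0,0,0]]'
python3 -m pendant '[[0,0,-0.03,0,0,0],[0,0,-0.03,0,0,0],[0,0,0,0,0,0],[0,0,0,0,0,0],[0,0,0,0,0,0],[0,0,0,0,0,0],[0,0,0,0,0,0],[0,0,0,0,0,0],[0,0,0,0,0,0],[0,0,0,0,0,0]]'
```

```text
time_s: 51.45
eef_pos: [0.4174, 0.2744, 0.0825]
eef_rot: [0.0, 0.997, -0.081, -0.0]
wrist_force: [1.7, 0.3, -3.5]
opening: 0.605
grasp_force: 63.1
time_s: 52.7
eef_pos: [0.4174, 0.2743, 0.071]
eef_rot: [0.0, 0.997, -0.081, -0.0]
wrist_force: [-3.3, -3.8, 5.8]
opening: 0.601
grasp_force: 62.6
```

```bash
python3 -m pendant '[[0,0,-0.02,0,0,0],[0,0,-0.02,0,0,0],[0,0,-0.01,0,0,0],[0,0,-0.003,0,0,0],[0,0,0,0,0,0],[0,0,0,0,0,0],[0,0,0,0,0,0],[0,0,0,0,0,0],[0,0,0,0,0,0],[0,0,0,0,0,0]]'
```

```text
time_s: 53.95
eef_pos: [0.4171, 0.2744, 0.0609]
eef_rot: [0.0, 0.997, -0.081, -0.001]
wrist_force: [-6.8, -4.1, 12.1]
opening: 0.601
grasp_force: 72.1
```

```bash
python3 -m pendant '[[0,0,0,0,0,0],[0,0,0,0,0,0],[0,0,0,0,0,0],[0,0,0.05,0,0,0],[0,0,0.2,0,0,0],[0,0,0.28,0,0,0],[0,0,0.28,0,0,0],[0,0,0.28,0,0,0],[0,0,0.28,0,0,0],[0,0,0.28,0,0,0]]' 0.65
python3 - <<'E'
from h import *
c=grab("wrist");outline(c,(.4168,.2744),-9.4,.058)
E
python3 -m pendant '[[0.0435,-0.293,0.1,0,0,-0.093],[0.0435,-0.293,0,0,0,-0.093],[0.0435,-0.293,0,0,0,-0.093],[0.0435,-0.293,0,0,0,-0.093],[0.0435,-0.293,0,0,0,-0.093],[0.0435,-0.293,0,0,0,-0.093],[0.0435,-0.293,0,0,0,-0.093],[0.0435,-0.293,0,0,0,-0.093],[0.0435,-0.293,0,0,0,-0.093],[0.0435,-0.293,0,0,0,-0.093]]'
python3 -m pendant '[[0,0,-0.25,0,0,0],[0,0,-0.25,0,0,0],[0,0,-0.25,0,0,0],[0,0,-0.2,0,0,0],[0,0,0,0,0,0],[0,0,0,0,0,0],[0,0,0,0,0,0],[0,0,0,0,0,0],[0,0,0,0,0,0],[0,0,0,0,0,0]]'
python3 - <<'E'
from h import *
c=grab("wrist");outline(c,(.5045,-.3115),-93.3,.008);outline(c,(.3249,-.3115),-90.5,.01);inhand(c,0)
E
```

```text
time_s: 55.2
eef_pos: [0.4172, 0.2744, 0.3933]
eef_rot: [-0.0, 0.997, -0.082, 0.001]
wrist_force: [0.4, -0.3, 0.0]
opening: 0.827
grasp_force: 0.0
outer [array([415.1, 280.9]), array([ 69.5, 154.3]), np.float64(81.6)]
  hole [array([473.6, 263.8]), array([10.5,  7.6]), np.float64(36.5)]
time_s: 56.5
eef_pos: [0.5046, -0.3133, 0.411]
eef_rot: [0.0, -0.686, 0.727, -0.001]
wrist_force: [0.8, -0.3, 0.3]
opening: 0.828
grasp_force: 0.0
time_s: 57.75
eef_pos: [0.5047, -0.3115, 0.2207]
eef_rot: [-0.0, -0.688, 0.726, -0.0]
wrist_force: [0.3, -0.3, -0.4]
opening: 0.826
grasp_force: 0.0
outer [array([ 504.8, -311. ]), array([138.5,  56.8]), np.float64(86.7)]
  hole [array([ 507.9, -255.3]), array([8. , 8.1]), np.float64(40.5)]
  hole [array([ 504.7, -311.9]), array([89.2, 38.9]), np.float64(87.2)]
  hole [array([ 501.7, -368.1]), array([ 9.2, 10. ]), np.float64(42.7)]
outer [array([ 326.5, -311.1]), array([138.8,  60.3]), np.float64(89.2)]
  hole [array([ 326.4, -368.2]), array([6.5, 6.7]), np.float64(46.5)]
TCP [ 0.5046 -0.3115  0.2206] yaw y 176.95 hole in tool [0.0633 0.0043] d 0.0059
```

```bash
python3 -m pendant '[[0,0,-0.15,0,0,-0.003],[0,0,-0.22,0,0,0],[0,0,-0.22,0,0,0],[0,0,-0.22,0,0,0],[0,0,-0.12,0,0,0],[0,0,-0.08,0,0,0],[0,0,-0.04,0,0,0],[0,0,0,0,0,0],[0,0,0,0,0,0],[0,0,0,0,0,0]]'
python3 -m pendant '[[0,0,0,0,0,0],[0,0,0,0,0,0],[0,0,0,0,0,0],[0,0,0,0,0,0],[0,0,0,0,0,0],[0,0,0,0,0,0],[0,0,0,0,0,0],[0,0,0,0,0,0],[0,0,0,0,0,0],[0,0,0,0,0,0]]' -1
```

```text
time_s: 59.05
eef_pos: [0.5052, -0.312, 0.0115]
eef_rot: [0.0, -0.686, 0.727, -0.001]
wrist_force: [-0.0, -0.4, 0.4]
opening: 0.821
grasp_force: 0.0
time_s: 60.3
eef_pos: [0.5104, -0.3154, 0.016]
eef_rot: [0.001, -0.686, 0.727, -0.007]
wrist_force: [7.0, -0.9, 17.2]
opening: 0.005
grasp_force: 8.6
```

The grip missed: the fingers rode over the frame's top edge. I'll raise, open and remeasure.

```bash
python3 -m pendant '[[0,0,0.05,0,0,0],[0,0,0.1,0,0,0],[0,0,0.25,0,0,0],[0,0,0.25,0,0,0],[0,0,0.25,0,0,0],[0,0,0.15,0,0,0],[0,0,0,0,0,0],[0,0,0,0,0,0],[0,0,0,0,0,0],[0,0,0,0,0,0]]'
python3 -m pendant '[[0,0,0,0,0,0],[0,0,0,0,0,0],[0,0,0,0,0,0],[0,0,0,0,0,0],[0,0,0,0,0,0],[0,0,0,0,0,0],[0,0,0,0,0,0],[0,0,0,0,0,0],[0,0,0,0,0,0],[0,0,0,0,0,0]]' 0.65
python3 - <<'E'
from h import *
c=grab("wrist");cv2.imwrite("pics/w14.png",c["color"]);outline(c,(.5045,-.3115),-93.3,.008);outline(c,(.3249,-.3115),-90.5,.01);inhand(c,0)
E
```

```text
time_s: 61.55
eef_pos: [0.5041, -0.311, 0.219]
eef_rot: [-0.0, -0.686, 0.727, 0.001]
wrist_force: [0.4, 0.4, -0.7]
opening: 0.002
grasp_force: 0.0
time_s: 62.8
eef_pos: [0.5046, -0.3114, 0.2205]
eef_rot: [0.0, -0.686, 0.727, -0.0]
wrist_force: [-1.2, 1.0, -0.2]
opening: 0.826
grasp_force: 0.0
outer [array([ 492. , -311.7]), array([139.1,  55.4]), np.float64(86.6)]
  hole [array([ 494.5, -256. ]), array([8.9, 8.1]), np.float64(43.5)]
  hole [array([ 490.7, -312.3]), array([89. , 39.1]), np.float64(85.9)]
  hole [array([ 486.6, -368.1]), array([9.9, 9.2]), np.float64(41.4)]
outer [array([ 326.5, -311.1]), array([138.8,  60.4]), np.float64(89.2)]
  hole [array([ 326.5, -368. ]), array([7.1, 6.7]), np.float64(44.7)]
TCP [ 0.5046 -0.3114  0.2205] yaw y 176.68 hole in tool [0.0616 0.0072] d 0.001
```

```bash
python3 -m pendant '[[-0.068,-0.003,-0.15,0,0,-0.005],[0,0,-0.22,0,0,0],[0,0,-0.22,0,0,0],[0,0,-0.22,0,0,0],[0,0,-0.12,0,0,0],[0,0,-0.06,0,0,0],[0,0,-0.06,0,0,0],[0,0,-0.01,0,0,0],[0,0,0,0,0,0],[0,0,0,0,0,0]]' 0.5
python3 -m pendant '[[0,0,-0.01,0,0,0],[0,0,-0.005,0,0,0],[0,0,-0.005,0,0,0],[0,0,0,0,0,0],[0,0,0,0,0,0],[0,0,0,0,0,0],[0,0,0,0,0,0],[0,0,0,0,0,0],[0,0,0,0,0,0],[0,0,0,0,0,0]]'
```

```text
time_s: 64.1
eef_pos: [0.4915, -0.3125, 0.0094]
eef_rot: [0.0, -0.683, 0.73, -0.001]
wrist_force: [-0.5, 0.9, 0.3]
opening: 0.749
grasp_force: 0.0
time_s: 65.35
eef_pos: [0.491, -0.3121, 0.0045]
eef_rot: [0.0, -0.683, 0.73, -0.0]
wrist_force: [0.3, 0.1, -0.2]
opening: 0.751
grasp_force: 0.0
```

```bash
python3 -m pendant '[[0,0,0.007,0,0,0],[0,0,0,0,0,0],[0,0,0,0,0,0],[0,0,0,0,0,0],[0,0,0,0,0,0],[0,0,0,0,0,0],[0,0,0,0,0,0],[0,0,0,0,0,0],[0,0,0,0,0,0],[0,0,0,0,0,0]]' -1
```

```text
time_s: 66.6
eef_pos: [0.491, -0.3121, 0.0059]
eef_rot: [-0.0, -0.683, 0.73, -0.0]
wrist_force: [0.7, -0.0, -0.3]
opening: 0.635
grasp_force: 63.0
```

```bash
python3 -m pendant '[[0,0,0.15,0,0,0],[0,0,0.28,0,0,0],[0,0,0.28,0,0,0],[0,0,0.28,0,0,0],[0,0,0.28,0,0,0],[0,0,0.28,0,0,0],[0,0,0.28,0,0,0],[0,0.2,0.14,0,0,0.05],[0,0.2,0,0,0,0.05],[0,0.2,0,0,0,0.05]]'
python3 -m pendant '[[-0.037,0.233,0,0,0,0.079],[-0.037,0.233,0,0,0,0.079],[-0.037,0.233,0,0,0,0.079],[-0.037,0.233,0,0,0,0.079],[-0.037,0.233,0,0,0,0.079],[-0.037,0.233,0,0,0,0.079],[-0.037,0.233,0,0,0,0.079],[-0.037,0.233,0,0,0,0.079],[-0.037,0.233,0,0,0,0.079],[-0.037,0.233,0,0,0,0.079]]'
python3 -m pendant '[[0,0,-0.2,0,0,0],[0,0,-0.2,0,0,0],[0,0,-0.2,0,0,0],[0,0,-0.2,0,0,0],[0,0,0,0,0,0],[0,0,0,0,0,0],[0,0,0,0,0,0],[0,0,0,0,0,0],[0,0,0,0,0,0],[0,0,0,0,0,0]]'
python3 - <<'E'
from h import *
c=grab("wrist");cv2.imwrite("pics/w15.png",c["color"]);inhand(c,.0021,20);inhand(c,.0021,16)
E
```

```text
time_s: 67.85
eef_pos: [0.4909, -0.191, 0.4004]
eef_rot: [-0.0, 0.765, -0.644, 0.001]
wrist_force: [0.3, 0.6, -0.7]
opening: 0.635
grasp_force: 63.5
time_s: 69.1
eef_pos: [0.4164, 0.2754, 0.4]
eef_rot: [-0.0, 0.997, -0.078, 0.0]
wrist_force: [1.3, 0.1, -1.3]
opening: 0.629
grasp_force: 63.5
time_s: 70.35
eef_pos: [0.4171, 0.274, 0.2401]
eef_rot: [-0.0, 0.997, -0.08, 0.0]
wrist_force: [0.9, 1.4, -1.6]
opening: 0.629
grasp_force: 63.6
TCP [0.417 0.274 0.24 ] yaw y -99.17 hole in tool [ 0.0607 -0.0013] d 0.0097
TCP [0.417 0.274 0.24 ] yaw y -99.17 hole in tool [ 0.0568 -0.    ] d 0.0114
```

```bash
python3 -m pendant '[[-0.001,0.001,-0.17,0,0,-0.002],[0,0,-0.17,0,0,0],[0,0,-0.17,0,0,0],[0,0,-0.17,0,0,0],[0,0,0,0,0,0],[0,0,0,0,0,0],[0,0,-0.04,0,0,0],[0,0,-0.04,0,0,0],[0,0,-0.04,0,0,0],[0,0,0,0,0,0]]'
python3 -m pendant '[[0,0,-0.02,0,0,0],[0,0,-0.02,0,0,0],[0,0,-0.01,0,0,0],[0,0,-0.005,0,0,0],[0,0,0,0,0,0],[0,0,0,0,0,0],[0,0,0,0,0,0],[0,0,0,0,0,0],[0,0,0,0,0,0],[0,0,0,0,0,0]]'
```

```text
time_s: 71.65
eef_pos: [0.4166, 0.2746, 0.0792]
eef_rot: [-0.0, 0.997, -0.081, -0.0]
wrist_force: [3.0, 3.2, -7.6]
opening: 0.632
grasp_force: 64.6
time_s: 72.9
eef_pos: [0.4167, 0.2744, 0.0707]
eef_rot: [0.0, 0.997, -0.08, -0.0]
wrist_force: [-9.0, -1.7, 19.4]
opening: 0.634
grasp_force: 67.6
```

```bash
python3 -m pendant '[[0,0,0.015,0,0,0],[-0.006,-0.001,0,0,0,0],[0,0,0,0,0,0],[0,0,0,0,0,0],[0,0,-0.015,0,0,0],[0,0,-0.01,0,0,0],[0,0,-0.005,0,0,0],[0,0,0,0,0,0],[0,0,0,0,0,0],[0,0,0,0,0,0]]'
```

```text
time_s: 74.15
eef_pos: [0.4165, 0.2744, 0.0682]
eef_rot: [-0.0, 0.997, -0.08, 0.001]
wrist_force: [-6.3, -0.9, 21.0]
opening: 0.629
grasp_force: 71.3
```

```bash
python3 -m pendant '[[0,0,0.01,0,0,0],[-0.005,0,0,0,0,0],[0,0,0,0,0,0],[0,0,-0.01,0,0,0],[0,0,-0.01,0,0,0],[0,0,0,0,0,0],[0,0,0,0,0,0],[0,0,0,0,0,0],[0,0,0,0,0,0],[0,0,0,0,0,0]]'
```

```text
time_s: 75.4
eef_pos: [0.4164, 0.2744, 0.0662]
eef_rot: [-0.0, 0.997, -0.081, 0.002]
wrist_force: [-2.3, -0.6, 18.4]
opening: 0.629
grasp_force: 71.2
```

```bash
python3 -m pendant '[[-0.002,0,-0.005,0,0,0],[0,0,-0.005,0,0,0],[0,0,0,0,0,0],[0,0,0,0,0,0],[0,0,0,0,0,0],[0,0,0,0,0,0],[0,0,0,0,0,0],[0,0,0,0,0,0],[0,0,0,0,0,0],[0,0,0,0,0,0]]'
python3 -m pendant '[[0,0,-0.005,0,0,0],[0,0,0,0,0,0],[0,0,0,0,0,0],[0,0,0,0,0,0],[0,0,0,0,0,0],[0,0,0,0,0,0],[0,0,0,0,0,0],[0,0,0,0,0,0],[0,0,0,0,0,0],[0,0,0,0,0,0]]'
```

```text
time_s: 76.65
eef_pos: [0.4164, 0.2744, 0.0646]
eef_rot: [-0.0, 0.997, -0.081, 0.002]
wrist_force: [-4.2, -1.3, 21.9]
opening: 0.628
grasp_force: 71.5
time_s: 77.9
eef_pos: [0.4163, 0.2744, 0.0636]
eef_rot: [-0.0, 0.997, -0.081, 0.002]
wrist_force: [-2.6, -0.6, 22.7]
opening: 0.627
grasp_force: 71.6
```

```bash
python3 -m pendant '[[0,0,0,0,0,0],[0,0,0,0,0,0],[0,0,0,0,0,0],[0,0,0,0,0,0],[0,0,0.05,0,0,0],[0,0,0.15,0,0,0],[0,0,0.2,0,0,0],[0,0,0.25,0,0,0],[0,0,0.15,0,0,0],[0,0,0,0,0,0]]' 0.65
python3 -m pendant '[[0,0,0,0,0,0],[0,0,0,0,0,0],[0,0,0,0,0,0],[0,0,0,0,0,0],[0,0,0,0,0,0],[0,0,0,0,0,0],[0,0,0,0,0,0],[0,0,0,0,0,0],[0,0,0,0,0,0],[0,0,0,0,0,0]]'
python3 - <<'E'
from h import *
c=grab("wrist");cv2.imwrite("pics/w16.png",c["color"])
for s in(25,30,35,42):print(s);outline(c,(.4166,.2744),-9.4,.066,s)
g=cv2.cvtColor(c["color"],cv2.COLOR_BGR2HSV)
a=np.radians(-9.4);u=np.array([np.cos(a),np.sin(a)])
n=np.array([-u[1],u[0]])
for j in(.024,-.024):print([g[tuple(np.round(w2px(c,[*(np.array([.4166,.2744])+i*u+j*n),.066])[::-1]).astype(int))].tolist() for i in np.linspace(-.06,.06,5)])
E
```

```text
time_s: 79.15
eef_pos: [0.416, 0.2747, 0.2245]
eef_rot: [-0.001, 0.997, -0.081, 0.003]
wrist_force: [0.2, -1.3, -0.6]
opening: 0.825
grasp_force: 0.0
time_s: 80.4
eef_pos: [0.4142, 0.274, 0.2209]
eef_rot: [-0.0, 0.997, -0.082, 0.0]
wrist_force: [-0.3, 0.5, 0.3]
opening: 0.823
grasp_force: 0.0
25
outer [array([418.6, 275.3]), array([ 56.7, 142.9]), np.float64(81.0)]
  hole [array([474.2, 264.6]), array([12.1,  8.4]), np.float64(25.4)]
30
outer [array([414.3, 281.3]), array([ 67.5, 153.2]), np.float64(81.5)]
  hole [array([474.2, 265.1]), array([10.6,  8.2]), np.float64(35.0)]
35
outer [array([414.5, 280.9]), array([ 67.8, 153.3]), np.float64(82.1)]
  hole [array([474.4, 264.9]), array([10.6,  7.6]), np.float64(35.0)]
42
outer [array([414.6, 280.9]), array([ 67.9, 153.6]), np.float64(82.1)]
  hole [array([474.1, 264.1]), array([10.7,  6.8]), np.float64(17.8)]
[[18, 20, 189], [33, 12, 191], [30, 12, 189], [20, 19, 120], [83, 12, 199]]
[[19, 20, 182], [19, 19, 186], [19, 17, 121], [17, 18, 125], [19, 16, 129]]
```

```bash
python3 -m pendant '[[0.1,-0.015,0,0,0,0],[0.1,-0.014,0,0,0,0],[0,0,-0.2,0,0,0],[0,0,-0.2,0,0,0],[0,0,-0.2,0,0,0],[0,0,-0.1,0,0,0],[0,0,0,0,0,0],[0,0,0,0,0,0],[0,0,0,0,0,0],[0,0,0,0,0,0]]' -0.12
python3 -m pendant '[[0,0,-0.01,0,0,0],[0,0,-0.01,0,0,0],[0,0,-0.01,0,0,0],[0,0,-0.01,0,0,0],[0,0,0,0,0,0],[0,0,0,0,0,0],[0,0,0,0,0,0],[0,0,0,0,0,0],[0,0,0,0,0,0],[0,0,0,0,0,0]]'
```

```text
time_s: 81.7
eef_pos: [0.4549, 0.2684, 0.0819]
eef_rot: [-0.0, 0.997, -0.081, 0.001]
wrist_force: [-0.4, -0.2, -0.3]
opening: 0.442
grasp_force: 0.0
time_s: 82.95
eef_pos: [0.4542, 0.2682, 0.0728]
eef_rot: [-0.0, 0.997, -0.081, -0.0]
wrist_force: [-0.1, -0.7, 0.5]
opening: 0.439
grasp_force: 0.3
```

```bash
python3 -m pendant '[[0,0,-0.005,0,0,0],[0,0,-0.005,0,0,0],[0,0,0,0,0,0],[0,0,0,0,0,0],[0,0,0,0,0,0],[0,0,0,0,0,0],[0,0,0,0,0,0],[0,0,0,0,0,0],[0,0,0,0,0,0],[0,0,0,0,0,0]]'
python3 -m pendant '[[0,0,0.05,0,0,0],[-0.12,0.02,0,0,0,0],[-0.12,0.02,0,0,0,0],[-0.12,0.02,0,0,0,0],[0,0,0,0,0,0],[0,0,0,0,0,0],[0,0,-0.04,0,0,0],[0,0,-0.01,0,0,0],[0,0,0,0,0,0],[0,0,0,0,0,0]]'
```

```text
time_s: 84.2
eef_pos: [0.4543, 0.2682, 0.0727]
eef_rot: [0.0, 0.997, -0.081, -0.0]
wrist_force: [-7.9, -2.4, 18.3]
opening: 0.443
grasp_force: 9.2
time_s: 85.45
eef_pos: [0.3838, 0.2803, 0.0727]
eef_rot: [-0.0, 0.997, -0.082, 0.001]
wrist_force: [-5.4, -2.6, 21.3]
opening: 0.442
grasp_force: 10.8
```

Both ends of the top frame touch at the same expected height, so it is home and flat. Next is the cover.

```bash
python3 -m pendant '[[0,0,0.1,0,0,0],[0,0,0.25,0,0,0],[0,0,0.28,0,0,0],[0,0,0.28,0,0,0],[0,0,0.28,0,0,0],[0,0,0.28,0,0,0],[0,0,0.28,0,0,0],[0,-0.2,0,0,0,-0.06],[0,-0.28,0,0,0,-0.08],[0,-0.28,0,0,0,-0.08]]'
python3 -m pendant '[[-0.029,-0.22,0,0,0,-0.068],[-0.029,-0.22,0,0,0,-0.068],[-0.029,-0.22,0,0,0,-0.068],[-0.029,-0.22,0,0,0,-0.068],[-0.029,-0.22,0,0,0,-0.068],[-0.029,-0.22,0,0,0,-0.068],[-0.029,-0.22,0,0,0,-0.068],[-0.029,-0.22,0,0,0,-0.068],[-0.029,-0.22,0,0,0,-0.068],[-0.029,-0.22,0,0,0,-0.068]]' 0.5
python3 -m pendant '[[0,0,-0.25,0,0,0],[0,0,-0.25,0,0,0],[0,0,-0.25,0,0,0],[0,0,-0.2,0,0,0],[0,0,0,0,0,0],[0,0,0,0,0,0],[0,0,0,0,0,0],[0,0,0,0,0,0],[0,0,0,0,0,0],[0,0,0,0,0,0]]'
python3 - <<'E'
from h import *
c=grab("wrist");cv2.imwrite("pics/w17.png",c["color"]);outline(c,(.3255,-.3115),-90.5,.01);outline(c,(.3255,-.3115),-90.5,.01,34);findplate(c,(.3255,-.3115),-90.5,.01);inhand(c,0)
E
```

```text
time_s: 86.7
eef_pos: [0.3825, 0.1266, 0.4205]
eef_rot: [0.0, 0.967, -0.253, 0.0]
wrist_force: [0.6, -0.7, 0.5]
opening: 0.441
grasp_force: 0.0
time_s: 87.95
eef_pos: [0.3237, -0.3141, 0.4204]
eef_rot: [0.0, -0.703, 0.711, 0.0]
wrist_force: [0.4, 0.5, -0.1]
opening: 0.75
grasp_force: 0.0
time_s: 89.2
eef_pos: [0.3243, -0.3119, 0.2312]
eef_rot: [-0.0, -0.705, 0.709, -0.0]
wrist_force: [0.7, 0.3, -0.5]
opening: 0.75
grasp_force: 0.0
outer [array([ 324.6, -311.5]), array([138.3,  57. ]), np.float64(89.5)]
  hole [array([ 325.4, -255.7]), array([7.2, 9. ]), np.float64(89.7)]
  hole [array([ 323.8, -368.1]), array([9.4, 9.5]), np.float64(45.4)]
outer [array([ 324.7, -311. ]), array([137.5,  55.9]), np.float64(89.2)]
  hole [array([ 325.1, -255.4]), array([8.3, 9. ]), np.float64(46.1)]
  hole [array([ 324.1, -367.9]), array([10.2, 10.9]), np.float64(45.4)]
expect px [[315. 160.]
 [315. 264.]]
centre [ 0.32   -0.3133] dist 0.1227 long axis deg 85.11 dia 0.0092 0.0092
TCP [ 0.3243 -0.3119  0.231 ] yaw y 179.65 hole in tool [0.0573 0.0001] d 0.0187
```

```bash
python3 -m pendant '[[0.002,0.001,-0.15,0,0,-0.002],[0,0,-0.22,0,0,0],[0,0,-0.22,0,0,0],[0,0,-0.22,0,0,0],[0,0,-0.15,0,0,0],[0,0,-0.1,0,0,0],[0,0,-0.06,0,0,0],[0,0,0,0,0,0],[0,0,0,0,0,0],[0,0,0,0,0,0]]'
python3 -m pendant '[[0,0,0,0,0,0],[0,0,0,0,0,0],[0,0,0,0,0,0],[0,0,0,0,0,0],[0,0,0,0,0,0],[0,0,0,0,0,0],[0,0,0,0,0,0],[0,0,0,0,0,0],[0,0,0,0,0,0],[0,0,0,0,0,0]]' -1
```

```text
time_s: 90.5
eef_pos: [0.3251, -0.3124, 0.0078]
eef_rot: [-0.0, -0.704, 0.71, -0.001]
wrist_force: [0.9, -0.1, 0.3]
opening: 0.75
grasp_force: 0.0
time_s: 91.75
eef_pos: [0.3249, -0.3122, 0.0082]
eef_rot: [-0.0, -0.704, 0.71, -0.001]
wrist_force: [-3.0, 3.0, 10.8]
opening: 0.631
grasp_force: 61.8
```

```bash
python3 -m pendant '[[0,0,0.15,0,0,0],[0,0,0.28,0,0,0],[0,0,0.28,0,0,0],[0,0,0.28,0,0,0],[0,0,0.28,0,0,0],[0,0,0.28,0,0,0],[0,0,0.28,0,0,0],[0,0.2,0.14,0,0,0.05],[0,0.2,0,0,0,0.05],[0,0.2,0,0,0,0.05]]'
python3 -m pendant '[[0.0455,0.233,0,0,0,0.075],[0.0455,0.233,0,0,0,0.075],[0.0455,0.233,0,0,0,0.075],[0.0455,0.233,0,0,0,0.075],[0.0455,0.233,0,0,0,0.075],[0.0455,0.233,0,0,0,0.075],[0.0455,0.233,0,0,0,0.075],[0.0455,0.233,0,0,0,0.075],[0.0455,0.233,0,0,0,0.075],[0.0455,0.233,0,0,0,0.075]]'
python3 -m pendant '[[0,0,-0.2,0,0,0],[0,0,-0.2,0,0,0],[0,0,-0.2,0,0,0],[0,0,-0.2,0,0,0],[0,0,0,0,0,0],[0,0,0,0,0,0],[0,0,0,0,0,0],[0,0,0,0,0,0],[0,0,0,0,0,0],[0,0,0,0,0,0]]'
python3 - <<'E'
from h import *
c=grab("wrist");cv2.imwrite("pics/w18.png",c["color"]);inhand(c,.002,20);inhand(c,.002,16);inhand(c,.002,14)
E
```

```text
time_s: 93.0
eef_pos: [0.3243, -0.1903, 0.4011]
eef_rot: [-0.0, 0.783, -0.622, 0.0]
wrist_force: [0.5, 0.2, -3.0]
opening: 0.626
grasp_force: 65.9
time_s: 94.25
eef_pos: [0.4152, 0.2759, 0.4006]
eef_rot: [0.0, 0.997, -0.081, -0.0]
wrist_force: [1.4, -0.7, -1.1]
opening: 0.63
grasp_force: 65.9
time_s: 95.5
eef_pos: [0.4157, 0.2744, 0.2411]
eef_rot: [-0.0, 0.997, -0.083, 0.0]
wrist_force: [-0.4, 0.4, -2.9]
opening: 0.629
grasp_force: 65.9
TCP [0.4157 0.2744 0.241 ] yaw y -99.53 hole in tool [ 0.0569 -0.0001] d 0.0164
TCP [0.4157 0.2744 0.241 ] yaw y -99.53 hole in tool [0.0561 0.0001] d 0.0114
TCP [0.4157 0.2744 0.241 ] yaw y -99.53 hole in tool [ 0.0565 -0.0001] d 0.011
```

```bash
python3 -m pendant '[[0.005,0,-0.17,0,0,0.001],[0,0,-0.17,0,0,0],[0,0,-0.17,0,0,0],[0,0,-0.17,0,0,0],[0,0,0,0,0,0],[0,0,0,0,0,0],[0,0,-0.04,0,0,0],[0,0,-0.04,0,0,0],[0,0,-0.02,0,0,0],[0,0,0,0,0,0]]'
python3 -m pendant '[[0,0,-0.02,0,0,0],[0,0,-0.01,0,0,0],[0,0,0,0,0,0],[0,0,0,0,0,0],[0,0,0,0,0,0],[0,0,0,0,0,0],[0,0,0,0,0,0],[0,0,0,0,0,0],[0,0,0,0,0,0],[0,0,0,0,0,0]]'
```

```text
time_s: 96.8
eef_pos: [0.4169, 0.2744, 0.0849]
eef_rot: [-0.0, 0.997, -0.082, 0.0]
wrist_force: [1.8, 1.2, -3.5]
opening: 0.63
grasp_force: 65.9
time_s: 98.05
eef_pos: [0.4174, 0.2745, 0.0798]
eef_rot: [0.0, 0.997, -0.081, 0.001]
wrist_force: [-0.4, -1.7, 5.6]
opening: 0.627
grasp_force: 66.8
```

```bash
python3 -m pendant '[[-0.002,0,-0.01,0,0,0],[0,0,-0.01,0,0,0],[0,0,-0.01,0,0,0],[0,0,0,0,0,0],[0,0,0,0,0,0],[0,0,0,0,0,0],[0,0,0,0,0,0],[0,0,0,0,0,0],[0,0,0,0,0,0],[0,0,0,0,0,0]]'
```

```text
time_s: 99.3
eef_pos: [0.4173, 0.2744, 0.0749]
eef_rot: [0.0, 0.997, -0.08, 0.001]
wrist_force: [-3.7, -4.6, 14.7]
opening: 0.626
grasp_force: 67.9
```

```bash
python3 -m pendant '[[-0.003,0,-0.008,0,0,0],[0,0,0,0,0,0],[0,0,0,0,0,0],[0,0,0,0,0,0],[0,0,0,0,0,0],[0,0,0,0,0,0],[0,0,0,0,0,0],[0,0,0,0,0,0],[0,0,0,0,0,0],[0,0,0,0,0,0]]'
```

```text
time_s: 100.55
eef_pos: [0.4172, 0.2744, 0.0741]
eef_rot: [0.0, 0.997, -0.08, 0.002]
wrist_force: [-5.9, -5.3, 22.8]
opening: 0.631
grasp_force: 68.7
```

```bash
python3 -m pendant '[[0,0,0,0,0,0],[0,0,0,0,0,0],[0,0,0,0,0,0],[0,0,0.05,0,0,0],[0,0,0.15,0,0,0],[0,0,0.1,0,0,0],[0,0,0,0,0,0],[0,0,0,0,0,0],[0,0,0,0,0,0],[0,0,0,0,0,0]]' 0.65
python3 -m pendant '[[0.1,-0.015,0,0,0,0],[0.09,-0.015,0,0,0,0],[0,0,0,0,0,0],[0,0,0,0,0,0],[0,0,-0.1,0,0,0],[0,0,-0.08,0,0,0],[0,0,-0.04,0,0,0],[0,0,-0.015,0,0,0],[0,0,-0.01,0,0,0],[0,0,0,0,0,0]]' -0.12
python3 -m pendant '[[0,0,-0.008,0,0,0],[0,0,0,0,0,0],[0,0,0,0,0,0],[0,0,0,0,0,0],[0,0,0,0,0,0],[0,0,0,0,0,0],[0,0,0,0,0,0],[0,0,0,0,0,0],[0,0,0,0,0,0],[0,0,0,0,0,0]]'
```

```text
time_s: 101.8
eef_pos: [0.4151, 0.2742, 0.1305]
eef_rot: [0.0, 0.997, -0.082, -0.001]
wrist_force: [-0.8, 0.2, 0.3]
opening: 0.829
grasp_force: 0.0
time_s: 103.05
eef_pos: [0.4541, 0.2685, 0.0829]
eef_rot: [-0.0, 0.997, -0.082, 0.001]
wrist_force: [-0.2, -0.5, -0.5]
opening: 0.443
grasp_force: 0.0
time_s: 104.3
eef_pos: [0.4541, 0.2686, 0.0828]
eef_rot: [-0.0, 0.997, -0.082, 0.001]
wrist_force: [-5.0, -2.3, 15.0]
opening: 0.441
grasp_force: 7.7
```

Contact at 0.0828 where 0.0827 is expected. Now the other end, with the same press.

```bash
python3 -m pendant '[[0,0,0.06,0,0,0],[-0.12,0.02,0,0,0,0],[-0.12,0.02,0,0,0,0],[-0.13,0.02,0,0,0,0],[0,0,0,0,0,0],[0,0,0,0,0,0],[0,0,-0.045,0,0,0],[0,0,-0.015,0,0,0],[0,0,0,0,0,0],[0,0,0,0,0,0]]'
python3 -m pendant '[[0,0,0.1,0,0,0],[0,0,0.2,0,0,0],[0,0,0.2,0,0,0],[0,0,0.2,0,0,0],[0,0,0,0,0,0],[0,0,0,0,0,0],[0,0,0,0,0,0],[0,0,0,0,0,0],[0,0,0,0,0,0],[0,0,0,0,0,0]]' 0.6
python3 - <<'E'
from h import *
c=grab("wrist");outline(c,(.4166,.2744),-9.4,.076,25,.006);o=ctrl.get_obs();print(o["eef_pos"],o["grasp_force"])
E
```

```text
time_s: 105.55
eef_pos: [0.381, 0.2805, 0.0827]
eef_rot: [-0.0, 0.997, -0.082, 0.001]
wrist_force: [-8.1, -3.2, 25.2]
opening: 0.436
grasp_force: 12.4
time_s: 106.8
eef_pos: [0.3796, 0.2803, 0.2204]
eef_rot: [0.0, 0.997, -0.082, -0.0]
wrist_force: [0.5, 0.4, 0.6]
opening: 0.798
grasp_force: 0.0
outer [array([415.2, 276. ]), array([ 57.2, 140.5]), np.float64(81.2)]
  hole [array([470.2, 263.5]), array([4.7, 5.2]), np.float64(80.6)]
[0.3795773 0.2803422 0.2205496] 0.0
```

Both ends are at the expected height and the outline fits, so I'll hand in.

```bash
python3 -c "
from bench import ctrl
print(ctrl.hand_in())"
```

```text
the job is handed in; nothing more can be done
None
```

The stack is built and handed in at about 107 s: carrier, small ring, middle ring, both frames, then the cover. There was no large ring on the bench, and finger contact on both ends of the top frame and the cover came at the expected heights; no verdict was returned.

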